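# Load the barrel tumbler with brass castings

### The arm

A 6-joint arm with a two-finger parallel gripper is mounted at the origin on the work surface. World frame = base frame: x ahead of the robot, y to its left, z up, the work surface at z = 0. Lengths are in m, angles in rad, forces in N, time in s.
With the tool pointing down it reaches from about 0.225 to 0.875 m from the base axis. Payload 3.4 kg.
Tool frame: the origin (TCP) lies midway between the tips of the shut fingers; the grasp point (between the pads) lies 19 mm behind it; z points along the fingers, y is the line along which they close (so a half turn about z gives the same grasp; the last joint's range is limited). The gripper opens to 85 mm and grips with 20 to 120 N. Pads are 22 mm wide; open, the fingers measure 114 mm over their backs; the gripper's body (76 mm by 85 mm) begins 54 mm behind the grasp point. The pads swing forward as they close: fully open they stand 13 mm farther back than shut.
Start: joints at [-0.121, 0.276, 1.505, -0, 1.361, -0.121], TCP at [0.575, -0, 0.209] pointing down, gripper open.
Joint ranges: [-2.89, 2.89], [-0.75, 2.08], [0.22, 2.7], [-1.18, 4.32], [0.11, 2.71], [-2.7, 2.7]. Speed limits (rad/s): [2.57, 2.57, 3.14, 3.14, 3.14, 3.14].

### API

Orientations are given as a unit quaternion [w, x, y, z].
In Python, from rig import * gives the robot as it stands.
- The arm moves only by the tool apply_moves, never from a script. Its argument "steps" is one flat list of numbers, 4 for each row, row after row: the shift along the world's x, y, z in cm, then the turn about the world's z in degrees. A call has 1 to 8 rows; each row is the pose to reach, as a shift and turn from the pose commanded when the call began; what a row does not reach only later rows make up. A row lasts 1/12 s, in which the tool goes at most 41.7 mm and 7.16 degrees, less where a joint would pass 70% of its speed; a pose out of reach is approached as far as the arm can. A call with a gripper value outside its range is refused whole. "jaw" is the closure in counts, from 0 (fully open) to 255 (shut), set as the call begins (left out, the last holds). The fingers move at their own pace and stop on an object; "newtons" is the grip in N (left out, the last holds). Time passes only in rows, so rows that repeat a pose let the fingers close. It gives the time, the measured TCP pose, the force, the opening and the grip force at its end, in the units of the state.
- get_state(): the state, without advancing time (a new reading comes with each control period).
- get_image(name): name is "scene" or "side" or "wrist"; returns the picture (400x640x3 uint8, red, green, blue); there is no depth.
- calibration(name): a dict with "fx", "fy", "cx", "cy" (pixels), "xyz" and "rotation" of the camera in the world. Camera axes: x right, y up, looking along -z (the intrinsics and any distortion apply to the point x, -y, -z); pixel columns grow to the right and rows downward; lengths in m; the calibration is good to about 2 mm. A picture is of the moment at which its call begins: read the wrist's pose just before it. calibration takes no time and is no camera call; for the wrist camera it gives the pose at the moment of the call.
- sign_off(): hands the job in; it is judged then, once.
The state is a dict: "clock": time; "qpos": joint angles; "qd": joint speeds; "effort": joint torques, N m; "position": TCP position; "ee_rot": TCP orientation; "contact_force": force on the tool from outside, world axes, zero at the start; "moment": the same for the moment, N m; "width": finger opening in m; "gripper_force": force on a finger pad.
Only numpy, scipy, OpenCV 4.12 (cv2) and the standard library are available. Lean on these libraries where they do the work, as an engineer would, in place of code of your own. Each camera call takes 0.05 s, during which the arm holds its last target. There are 200 camera calls.

### The job

Load the barrel tumbler: bring its loading port uppermost by pushing round the spokes of the star wheel, slide the shutter past the drain stop until it clicks at the loading stop, drop every good brass knob casting through the port, then slide the shutter back until it clicks fully shut, leaving the port uppermost. Put every dark misrun casting in the wooden scrap crate, at whatever point suits you. Leave the other things on the bench where they are.

Things in the scene. Friction and masses are not known exactly. Their poses are not given: they have to be found in the camera images.
- tumbler: barrel tumbler, base plate 240 x 330 x 8 mm, bolted down. Origin under its centre on the bench; y along the axle (135 mm up), from star wheel (-y end) to grey belt guard (+y end: 130 mm wide, 190 high, y 149 to 179); x across, away from the robot. Motor and low guard on the far side: x to 170, y 10 to 179, 100 mm high. Bearing frames at y = +-142 mm, 70 wide, 143 mm high.
- barrel (a point): centre of the green hollow hexagonal barrel, on its axle, 135 mm above the bench; turns with the barrel. y along the axle, z towards the middle of the flat that carries the loading port. The barrel is 240 mm long, 180 mm across flats, flats 104 mm wide, wall 4 mm lined with rubber, round end discs of 104 mm radius.
- port (a point): centre of the loading port in the barrel's outer face, 55 mm from the barrel centre towards +y and 90 mm out from the axle; z out of the port. The opening is 70 mm across (x) by 86 mm along the barrel (y).
- wheel (a point): hub centre of the star wheel on the barrel's axle, 180 mm from the barrel centre towards -y; turns with the barrel. Six steel spokes, 12 mm thick, at 60 degrees to each other, one of them along z, in the x-z plane; each ends in a black ball of 24 mm diameter centred 92 mm from the hub.
- drum (a joint): rotation of barrel and star wheel, rad, endless; 0 (or a full turn) = port uppermost, where a spring catch clicks in (drawing it in over the last 0.05 rad). Positive turns the top towards the tumbler's +x. It stays where it is left; friction 0.2 N m, and about 0.8 N m to leave the catch.
- shutter (a joint): travel of the shutter plate from shut, m: 0 shut, 0.030 drain stop (a gap too narrow for castings), 0.092 loading stop (port fully open; end of travel 0.093). It opens towards the star wheel (the barrel's -y). A ball catch clicks in at each stop, drawing the plate in over the last 5 mm; about 1.5 N to slide, up to 6 N at a click.
- shutter_knob (a point): middle of the shutter's red round knob, diameter 24 mm, 16 mm high, on a 12 mm thick stem that leaves 8 mm clear above the plate (its top 118 mm from the axle, this point 110 mm); z is the knob's axis, out of the barrel, y along the barrel. The aluminium plate is 80 x 102 mm, in guide rails that stand 9 mm above the flat.
- board: plywood sorting board 250 x 190 x 6 mm, fixed on the bench; origin under its centre. The castings start on it.
- crate: slatted wooden scrap crate, fixed on the bench, 150 x 150 mm outside, 85 mm high, walls 6 mm, open on top. Origin under its centre, x and y along its sides.
- knob1: rough-cast brass drawer knob, 30.5 mm high: square foot 34 x 34 x 7 mm, square neck 18 x 18 mm, square head 32 x 32 mm from 18 to 28 mm up (sides parallel to the foot's), small raised boss on top. 0.14-0.24 kg. Origin at the centre of its underside, z up through the head, x and y square to its sides. A good casting, to be tumbled. May be absent (None).
- knob2: rough-cast brass drawer knob, 30.5 mm high: square foot 34 x 34 x 7 mm, square neck 18 x 18 mm, square head 32 x 32 mm from 18 to 28 mm up (sides parallel to the foot's), small raised boss on top. 0.14-0.24 kg. Origin at the centre of its underside, z up through the head, x and y square to its sides. A good casting, to be tumbled. May be absent (None).
- knob3: rough-cast brass drawer knob, 30.5 mm high: square foot 34 x 34 x 7 mm, square neck 18 x 18 mm, square head 32 x 32 mm from 18 to 28 mm up (sides parallel to the foot's), small raised boss on top. 0.14-0.24 kg. Origin at the centre of its underside, z up through the head, x and y square to its sides. A good casting, to be tumbled. May be absent (None).
- knob4: rough-cast brass drawer knob, 30.5 mm high: square foot 34 x 34 x 7 mm, square neck 18 x 18 mm, square head 32 x 32 mm from 18 to 28 mm up (sides parallel to the foot's), small raised boss on top. 0.14-0.24 kg. Origin at the centre of its underside, z up through the head, x and y square to its sides. A good casting, to be tumbled. May be absent (None).
- misrun1: misrun (scrap) casting of the same knob, dull dark brown: square foot 34 x 34 x 7 mm, neck 18 x 18 mm, but only one side of the head, a ridge 32 mm along x and 14 mm wide, from y = -16 to -2 mm, 18 to 28 mm up; a small ragged lump beside it. 0.11-0.18 kg. Origin at the centre of its underside. May be absent (None).
- misrun2: misrun (scrap) casting of the same knob, dull dark brown: square foot 34 x 34 x 7 mm, neck 18 x 18 mm, but only one side of the head, a ridge 32 mm along x and 14 mm wide, from y = -16 to -2 mm, 18 to 28 mm up; a small ragged lump beside it. 0.11-0.18 kg. Origin at the centre of its underside. May be absent (None).
- hammer: bench hammer with wooden handle, 260 mm long, lying; bystander, leave alone. Origin at the centre of its underside.
- wrench: steel spanner, 180 mm, lying; bystander, leave alone. Origin at the centre of its underside.
- brush: wire brush with wooden handle, 200 mm, lying; bystander, leave alone. Origin at the centre of its underside.
- wax: small jar of wax, 64 mm diameter, 75 mm high; bystander, leave alone. Origin at the centre of its underside.
- mug: blue mug, 76 mm diameter, 90 mm high; bystander, leave alone. Origin at the centre of its underside.
- bench_block: steel bench block 85 x 85 x 22 mm; bystander, leave alone. Origin at the centre of its underside.
- media: white jar of tumbling media with red cap, 90 mm diameter, 120 mm high; bystander, leave alone. Origin at the centre of its underside.
There are look-alikes about, which are no part of the job. Leave any red or turquoise look-alike of the misrun2 alone.

How it is judged:
On the way, in this order (a step that is already met when the one before it is completed fails the run):
1. the barrel is turned so that the loading port is uppermost (within 7 degrees) with the shutter shut (angle between barrel's own z axis and vertical below 0.12 rad and value of joint shutter below 0.006 m), for 0.2 s.
2. the shutter is clicked in at the loading stop with the port uppermost (angle between barrel's own z axis and vertical below 0.12 rad and value of joint shutter above 0.088 m), for 0.2 s.
3. every good casting is inside the barrel, the port still uppermost (angle between barrel's own z axis and vertical below 0.12 rad and x of knob1 in the frame of barrel between -0.1 and 0.1 m and y of knob1 in the frame of barrel between -0.118 and 0.118 m and z of knob1 in the frame of barrel between -0.092 and 0.07 m and x of knob2 in the frame of barrel between -0.1 and 0.1 m and y of knob2 in the frame of barrel between -0.118 and 0.118 m and z of knob2 in the frame of barrel between -0.092 and 0.07 m and x of knob3 in the frame of barrel between -0.1 and 0.1 m and y of knob3 in the frame of barrel between -0.118 and 0.118 m and z of knob3 in the frame of barrel between -0.092 and 0.07 m and x of knob4 in the frame of barrel between -0.1 and 0.1 m and y of knob4 in the frame of barrel between -0.118 and 0.118 m and z of knob4 in the frame of barrel between -0.092 and 0.07 m), for 0.2 s.
4. the shutter is clicked in fully shut again (angle between barrel's own z axis and vertical below 0.12 rad and value of joint shutter below 0.0035 m), for 0.2 s.
At the end, for the whole second after the job is handed in: Port uppermost within 0.12 rad, shutter shut to within 3.5 mm, all good castings inside the barrel and all misruns inside the crate (below its rim), all at rest (all of step 4 and x of knob1 in the frame of barrel between -0.1 and 0.1 m and y of knob1 in the frame of barrel between -0.118 and 0.118 m and z of knob1 in the frame of barrel between -0.092 and 0.07 m and linear speed of each of knob1, knob2, knob3, knob4, misrun1, misrun2 below 0.03 m/s and x of knob2 in the frame of barrel between -0.1 and 0.1 m and y of knob2 in the frame of barrel between -0.118 and 0.118 m and z of knob2 in the frame of barrel between -0.092 and 0.07 m and x of knob3 in the frame of barrel between -0.1 and 0.1 m and y of knob3 in the frame of barrel between -0.118 and 0.118 m and z of knob3 in the frame of barrel between -0.092 and 0.07 m and x of knob4 in the frame of barrel between -0.1 and 0.1 m and y of knob4 in the frame of barrel between -0.118 and 0.118 m and z of knob4 in the frame of barrel between -0.092 and 0.07 m and x of misrun1 in the frame of crate between -0.072 and 0.072 m and y of misrun1 in the frame of crate between -0.072 and 0.072 m and z of each of misrun1, misrun2 in the frame of crate below 0.085 m and x of misrun2 in the frame of crate between -0.072 and 0.072 m and y of misrun2 in the frame of crate between -0.072 and 0.072 m); the robot touches nothing.
It fails at once if a bystander was shifted by more than 4 cm (distance of any of hammer, wrench, brush, wax, mug, bench_block, media from where it was at the start of the episode above 0.04 m).
Of knob1, knob2, knob3, knob4 only 3 to 4 are there at a start; the rules pass over those that are not, and their reading is None.
Of misrun1, misrun2 only 1 to 2 are there at a start; the rules pass over those that are not, and their reading is None.
At some moment in a run one of knob1, knob2, knob3, knob4, misrun1, misrun2 may be knocked a few centimetres aside while the robot is not near it.
Once in a run the grip may slacken for a moment while it holds something.
It also fails if it takes over 208 s, if anything falls off the work surface, if the arm or the gripper's body presses on something with over 40 N, if the wrist force passes 120 N, or if a joint passes its speed limit or range.

## Working session

There is one attempt and no reset: what is moved stays moved. The work goes in short steps, Python scripts to look and compute and a tool call to move; the robot and the scene stay as the last step left them, time stands still between calls to the robot, and variables do not carry over. Pictures are saved under pics/ and viewed, at most 14 in all, crops included, and the job is handed in when it is done.

Besides the shell and the picture viewer there is one more tool, called by a JSON object that holds its "op" and its "data". apply_moves: Moves the arm, as the interface text tells. Its arguments: {"type":"object","properties":{"steps":{"type":"array","items":{"type":"number"}},"jaw":{"type":"number"},"newtons":{"type":"number"}},"required":["steps"]}

```bash
ls; mkdir -p pics; cat > h.py <<'E'
from rig import *
import numpy as np, cv2
def snap(name,fn,crop=None,s=1):
    c=calibration(name); im=get_image(name)
    np.save('pics/'+fn+'.npy',im)
    import pickle; pickle.dump(c,open('pics/'+fn+'.pkl','wb'))
    out=im
    if crop: x0,y0,x1,y1=crop; out=im[y0:y1,x0:x1]
    out=cv2.resize(out,None,fx=s,fy=s,interpolation=cv2.INTER_CUBIC)
    cv2.imwrite('pics/'+fn+'.png',cv2.cvtColor(out,cv2.COLOR_RGB2BGR)); return im,c
def load(fn):
    import pickle
    return np.load('pics/'+fn+'.npy'),pickle.load(open('pics/'+fn+'.pkl','rb'))
def ray(c,u,v):
    R=np.array(c['rotation']); 
    d=np.array([(u-c['cx'])/c['fx'],-(v-c['cy'])/c['fy'],-1.])
    return np.array(c['xyz']),R@d
def at(c,u,v,z):
    o,d=ray(c,u,v); return o+d*(z-o[2])/d[2]
def proj(c,p):
    R=np.array(c['rotation']); q=R.T@(np.array(p)-np.array(c['xyz']))
    return c['cx']+c['fx']*q[0]/-q[2], c['cy']-c['fy']*q[1]/-q[2]
E
python3 - <<'E'
from h import *
for n in ('scene','side','wrist'):
    im,c=snap(n,n+'0',s=1.25); print(n,c,)
print(get_state())
E
```

```text
pics
scene {'fx': 367.10834007549556, 'fy': 367.10834007549556, 'cx': 316.0508318382647, 'cy': 202.8117416973231, 'xyz': array([ 0.87951466, -0.56148861,  1.17095469]), 'rotation': array([0.91703252, 0.26755058, 0.08543328, 0.28314166])}
side {'fx': 412.72502806863343, 'fy': 412.72502806863343, 'cx': 319.287945883102, 'cy': 202.98360385701875, 'xyz': array([0.42582696, 0.92962476, 0.94189742]), 'rotation': array([-0.03451305, -0.02647804,  0.43374725,  0.89998394])}
wrist {'fx': 311.4648629241761, 'fy': 311.4648629241761, 'cx': 317.9827638154046, 'cy': 202.99773490032405, 'xyz': array([0.57401945, 0.06769189, 0.37396136]), 'rotation': array([ 9.90525155e-01, -1.37327710e-01,  9.74853949e-04,  2.59747676e-04])}
{'clock': 0.15, 'qpos': array([-1.21013707e-01,  2.76459922e-01,  1.50585493e+00, -1.19927876e-05,
        1.36072053e+00, -1.21007621e-01]), 'qd': array([ 7.55575403e-04, -3.58531256e-03, -6.04607790e-03, -6.50292000e-04,
        7.96531991e-05,  9.30644830e-04]), 'effort': array([ 9.65923646e-04, -4.17143512e+01, -2.46032345e+01, -1.26433165e-04,
        7.58384820e-03, -3.43765259e-05]), 'position': array([5.74560212e-01, 3.56410539e-05, 2.08327622e-01]), 'ee_rot': array([-5.64312941e-04,  7.07107862e-01,  7.07105333e-01, -4.49394755e-04]), 'contact_force': array([ 0.91976481, -0.6632917 , -0.16375144]), 'moment': array([-0.02472454, -0.08163649,  0.02984475]), 'gripper_force': 0.0, 'width': 0.08519762771890939}
```

```bash
cat >> h.py <<'E'
from scipy.spatial.transform import Rotation as Rn
def RM(c):
    q=np.array(c['rotation']); return q if q.shape==(3,3) else Rn.from_quat(q,scalar_first=True).as_matrix()
def ray(c,u,v):
    d=np.array([(u-c['cx'])/c['fx'],-(v-c['cy'])/c['fy'],-1.]); return np.array(c['xyz']),RM(c)@d
def proj(c,p):
    q=RM(c).T@(np.array(p)-np.array(c['xyz'])); return np.array([c['cx']+c['fx']*q[0]/-q[2], c['cy']-c['fy']*q[1]/-q[2]])
E
python3 -c "
from h import *
for n in ('scene0','side0'):
    im,c=load(n); print(c.keys(), RM(c).round(2), proj(c,[.575,0,.2]))"
```

```text
dict_keys(['fx', 'fy', 'cx', 'cy', 'xyz', 'rotation']) [[ 0.83 -0.47  0.31]
 [ 0.57  0.7  -0.44]
 [-0.01  0.54  0.84]] [338.53211158 199.05807895]
dict_keys(['fx', 'fy', 'cx', 'cy', 'xyz', 'rotation']) [[-1.    0.04 -0.08]
 [-0.09 -0.62  0.78]
 [-0.02  0.78  0.62]] [299.86141088 201.991131  ]
```

View pics/scene0.png

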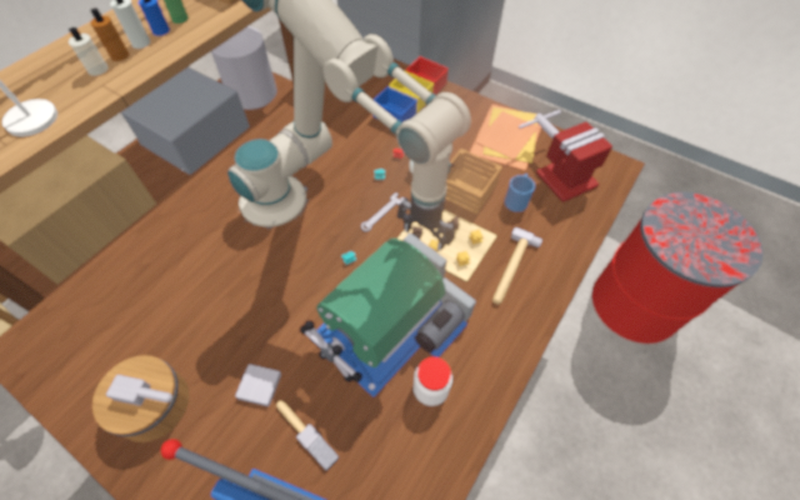

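View pics/side0.png

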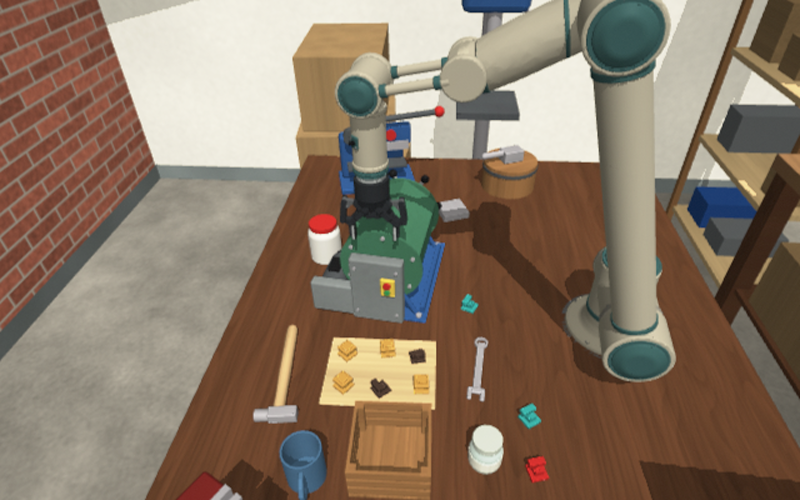

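View pics/wrist0.png

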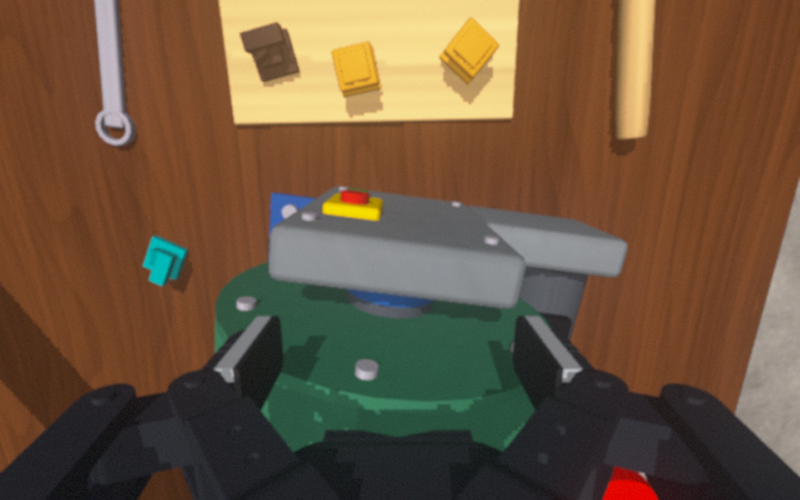

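```bash
python3 - <<'E'
from h import *
im,c=load('side0'); 
print(c['xyz'])
f=lambda n,u,v,z:print(n,at(c,u/1.25,v/1.25,z).round(3))
for n,u,v in [('knobA',347,346),('knobB',388,344),('knobC',343,378),('knobD',421,380),('mis1',417,352),('mis2',380,384)]: f(n,u,v,.03)
for u,v in [(333,338),(436,340),(434,408),(320,404)]: f('board',u,v,.006)
for u,v in [(362,403),(430,403),(433,470),(346,470)]: f('crate',u,v,.085)
for u,v in [(353,254),(406,260)]: f('guardtop',u,v,.190)
im,c=load('scene0')
for n,u,v,z in [('guardtop',405,238,.19),('guardtop',444,264,.19),('base',372,392,.008),('base',307,328,.008),('hub',330,352,.135),('ball',307,327,.15),('ball',357,377,.1)]: f(n,u,v,z)
E
```

```text
[0.42582696 0.92962476 0.94189742]
knobA [0.631 0.139 0.03 ]
knobB [0.537 0.126 0.03 ]
knobC [0.625 0.231 0.03 ]
knobD [0.455 0.224 0.03 ]
mis1 [0.468 0.146 0.03 ]
mis2 [0.542 0.241 0.03 ]
board [0.675 0.096 0.006]
board [0.426 0.085 0.006]
board [0.424 0.276 0.006]
board [0.668 0.284 0.006]
crate [0.565 0.33  0.085]
crate [0.433 0.32  0.085]
crate [0.422 0.458 0.085]
crate [0.574 0.469 0.085]
guardtop [ 0.628 -0.004  0.19 ]
guardtop [0.502 0.011 0.19 ]
guardtop [0.515 0.008 0.19 ]
guardtop [ 0.639 -0.003  0.19 ]
base [ 0.64  -0.326  0.008]
base [ 0.392 -0.285  0.008]
hub [ 0.529 -0.331  0.135]
ball [ 0.449 -0.317  0.15 ]
ball [ 0.609 -0.336  0.1  ]
```

{"op": "apply_moves", "data": {"steps": [0,0,4,0,0,0,8,0,0,0,12,0,0,-4,15,0,-1,-8,16,0,-2,-12,16,0,-3,-16,16,0,-4,-20,16,0]}}

```text
clock: 0.82
position: [0.5361, -0.195, 0.3694]
ee_rot: [0.0, 0.707, 0.707, 0.0]
contact_force: [-0.3, 0.6, -0.1]
width: 0.0851
gripper_force: 0.0
```

{"op": "apply_moves", "data": {"steps": [0,-4,0,0,0,-8,0,0,0,-12,0,0,0,-14,0,0,0,-14,0,0,0,-14,0,0]}}

```text
clock: 1.32
position: [0.5363, -0.3344, 0.3678]
ee_rot: [-0.001, 0.708, 0.706, 0.0]
contact_force: [-0.8, 1.1, -0.2]
width: 0.0854
gripper_force: 0.0
```

```bash
python3 - <<'E'
from h import *
print(get_state()['position'])
im,c=snap('wrist','w1',s=1.25); print(c['xyz'])
im,c=snap('side','s1',s=1.25)
E
```

```text
[ 0.53631704 -0.33441432  0.36778331]
[ 0.535953   -0.26705677  0.53362818]
```

View pics/w1.png

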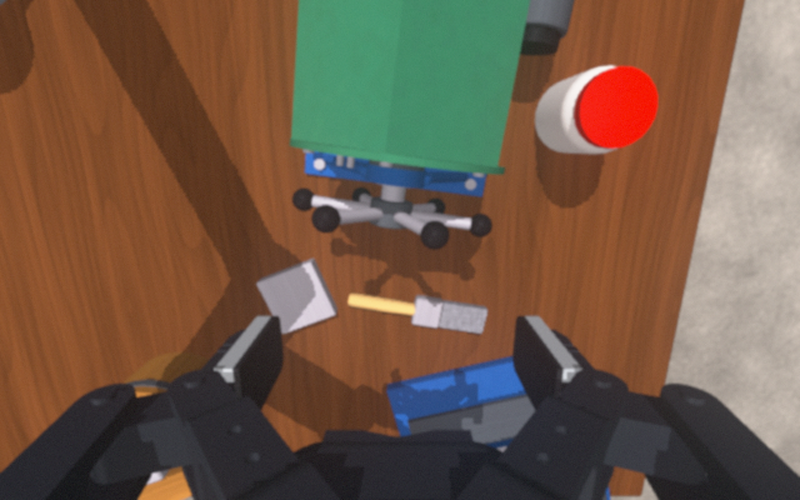

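```bash
cat > fit.py <<'E'
from h import *
from scipy.optimize import least_squares
def fit(fn,px,x0):
    im,c=load(fn)
    def pts(p):
        hx,hy,yaw,th=p; X=np.array([np.cos(yaw),np.sin(yaw),0])
        return [np.array([hx,hy,.135])+.092*(np.sin(a)*X+np.cos(a)*np.array([0,0,1])) for a in th+np.arange(6)*np.pi/3]
    def res(p):
        P=np.array([proj(c,q) for q in pts(p)])
        return np.concatenate([ (P-np.array(u))[np.argmin(np.linalg.norm(P-np.array(u),axis=1))] for u in px])
    best=min((least_squares(res,[x0[0],x0[1],x0[2],t]) for t in np.arange(0,1.05,.15)),key=lambda r:r.cost)
    return best.x,best.cost,pts(best.x)
if __name__=='__main__':
    px=np.array([(303,199),(326,219),(435,235),(481,225),(360,196),(437,206)])/1.25
    x,cst,P=fit('w1',px,[.53,-.35,-.1]); print(x.round(4),cst); print(np.round(P,3))
    a=x[2]; ay=np.array([-np.sin(a),np.cos(a)]); print('origin',x[:2]+.18*ay, 'guard outer', x[:2]+.359*ay)
E
python3 fit.py
python3 - <<'E'
from h import *
im,c=load('scene0'); im2,_=load('side0')
a=cv2.resize(im[180:330,230:400],None,fx=3,fy=3,interpolation=cv2.INTER_CUBIC)
b=cv2.resize(im2[100:270,230:380],None,fx=2.65,fy=2.65,interpolation=cv2.INTER_CUBIC)
cv2.imwrite('pics/c1.png',np.hstack([a,np.zeros((450,10,3),np.uint8),b[:450,:280]])[:,:,::-1])
E
```

```text
[ 0.5283 -0.3339 -0.1292  0.4292] 3.0813276840425288
[[ 0.566 -0.339  0.219]
 [ 0.619 -0.346  0.144]
 [ 0.581 -0.341  0.06 ]
 [ 0.49  -0.329  0.051]
 [ 0.437 -0.322  0.126]
 [ 0.475 -0.327  0.21 ]]
origin [ 0.55144379 -0.15543497] guard outer [0.57450633 0.02207311]
```

View pics/c1.png

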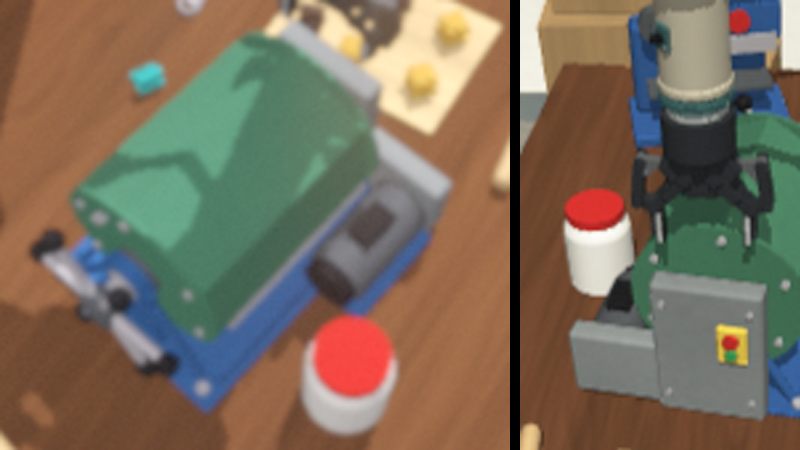

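```bash
python3 - <<'E'
from h import *
im,c=load('wrist0'); print(c['xyz'],RM(c).round(3))
for u,v in [(272,232),(526,262),(272,278),(520,304)]: print(at(c,u/1.25,v/1.25,.19).round(3))
for u,v in [(233,125),(512,118)]: print('board',at(c,u/1.25,v/1.25,.006).round(3))
for n,u,v in [('A',471,47),('B',354,65),('m',270,40)]: print(n,at(c,u/1.25,v/1.25,.03).round(3))
im,c=load('w1'); print(c['xyz'],RM(c).round(3))
for u,v in [(291,145),(503,171)]: print('disc?',at(c,u/1.25,v/1.25,.135).round(3))
for u,v in [(305,175),(483,195)]: print('base',at(c,u/1.25,v/1.25,.008).round(3))
im,_=load('s1')
cv2.imwrite('pics/c2.png',cv2.resize(im[120:400,210:450],None,fx=2.1,fy=2.1,interpolation=cv2.INTER_CUBIC)[:,:,::-1])
E
```

```text
[0.57401945 0.06769189 0.37396136] [[ 1.    -0.001  0.002]
 [ 0.     0.962  0.272]
 [-0.002 -0.272  0.962]]
[0.513 0.027 0.19 ]
[0.637 0.012 0.19 ]
[0.511 0.003 0.19 ]
[ 0.636 -0.011  0.19 ]
board [0.425 0.084 0.006]
board [0.676 0.09  0.006]
A [0.632 0.142 0.03 ]
B [0.538 0.129 0.03 ]
m [0.472 0.147 0.03 ]
[ 0.535953   -0.26705677  0.53362818] [[ 1.     0.001  0.002]
 [-0.002  0.963  0.27 ]
 [-0.002 -0.27   0.963]]
disc? [ 0.43  -0.267  0.135]
disc? [ 0.641 -0.293  0.135]
base [ 0.412 -0.306  0.008]
base [ 0.65  -0.333  0.008]
```

View pics/c2.png

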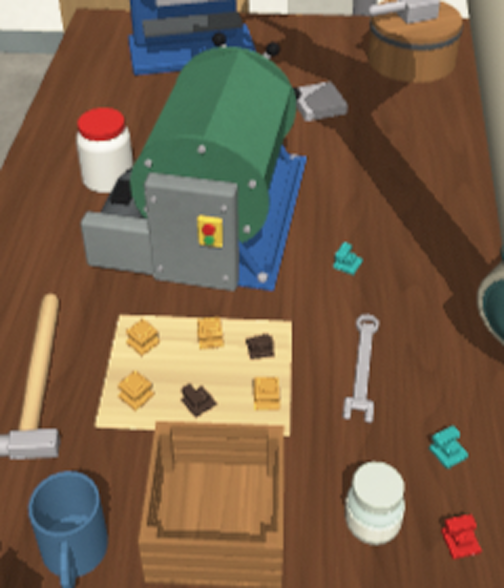

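{"op": "apply_moves", "data": {"steps": [-4,0.5,0,-4,-8,1,0,-7,-10,1.3,-3,-7,-10,1.3,-7,-7,-10,1.3,-11,-7,-10,1.3,-14,-7,-10,1.3,-16,-7,-10,1.3,-16.4,-7], "jaw": 255}}

```text
clock: 2.08
position: [0.4348, -0.3167, 0.2016]
ee_rot: [-0.004, 0.748, 0.663, -0.0]
contact_force: [0.5, 0.9, -0.2]
width: -0.0
gripper_force: 0.0
```

{"op": "apply_moves", "data": {"steps": [0,0,0,0,0,0,0,0,0,0,0,0]}}

```text
clock: 2.33
position: [0.438, -0.3209, 0.2072]
ee_rot: [0.002, 0.749, 0.663, 0.0]
contact_force: [-0.1, -0.2, 0.1]
width: -0.0
gripper_force: 0.0
```

{"op": "apply_moves", "data": {"steps": [0,-0.6,0,0,1.5,-0.8,0,0,3,-1,0,0,4.5,-1.2,0,0,6,-1.4,0,0,7.5,-1.6,0,0,8.8,-1.7,0,0,9.6,-1.75,0,0]}}

```text
clock: 3.0
position: [0.5346, -0.3391, 0.206]
ee_rot: [0.001, 0.749, 0.663, 0.0]
contact_force: [0.0, -0.1, -0.3]
width: 0.0003
gripper_force: 0.0
```

{"op": "apply_moves", "data": {"steps": [0.6,-0.1,0,0,0.6,-0.1,0,0,0.6,-0.1,0,0]}}

```text
clock: 3.25
position: [0.5384, -0.3392, 0.2052]
ee_rot: [-0.0, 0.749, 0.663, -0.0]
contact_force: [-0.1, 0.7, 1.1]
width: 0.0
gripper_force: 0.0
```

```bash
python3 - <<'E'
from h import *
print(get_state()['position'])
im,c=snap('wrist','w2')
im2,c=snap('side','s2'); im3,c=snap('scene','sc2')
a=cv2.resize(im2[80:300,210:400],None,fx=2,fy=2,interpolation=cv2.INTER_CUBIC)[:440]
b=cv2.resize(im3[180:330,230:400],(420,440),interpolation=cv2.INTER_CUBIC)
cv2.imwrite('pics/c3.png',np.hstack([a,b])[:,:,::-1])
E
```

```text
[ 0.53840726 -0.33917045  0.20518376]
```

View pics/c3.png

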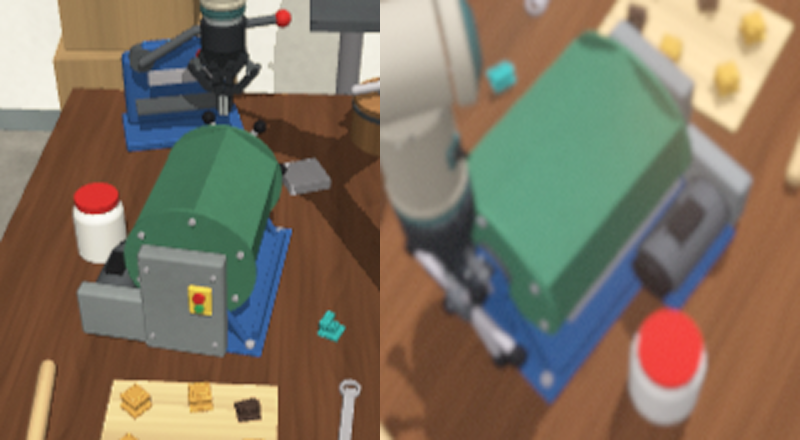

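{"op": "apply_moves", "data": {"steps": [-0.4,0,3,0,-0.4,0,6.5,0,-4,0.4,7,0,-8,0.9,7,0,-10.3,1.2,4,0,-10.3,1.2,0,0,-10.3,1.2,0,0]}}

```text
clock: 3.98
position: [0.4294, -0.3223, 0.1988]
ee_rot: [-0.007, 0.749, 0.662, -0.001]
contact_force: [-1.1, 1.3, -1.7]
width: 0.0
gripper_force: 0.0
```

{"op": "apply_moves", "data": {"steps": [1.5,-0.2,0,0,3,-0.4,0,0,4.5,-0.6,0,0,6,-0.8,0,0,7.5,-0.9,0,0,9,-1.1,0,0,10,-1.2,0,0,10.3,-1.2,0,0]}}

```text
clock: 4.65
position: [0.541, -0.3396, 0.2059]
ee_rot: [0.001, 0.749, 0.663, 0.0]
contact_force: [0.2, -0.1, -0.3]
width: 0.0004
gripper_force: 0.0
```

{"op": "apply_moves", "data": {"steps": [0,0,0,0,0,0,0,0,-0.4,0,2,0,-0.4,0,5,0,-0.4,0,7,0,-4,0.4,11,0,-6,-2,15,0,-6,-3,16,0]}}

```text
clock: 5.32
position: [0.4758, -0.3679, 0.369]
ee_rot: [0.001, 0.749, 0.663, -0.0]
contact_force: [0.6, -0.7, -0.0]
width: 0.0
gripper_force: 0.0
```

```bash
python3 - <<'E'
from h import *
print(get_state()['position'])
im,c=snap('wrist','w3')
im2,c=snap('side','s3')
a=cv2.resize(im2[80:300,210:400],None,fx=2,fy=2,interpolation=cv2.INTER_CUBIC)[:440]
b=im[:,100:500]; b=cv2.resize(b,(440,440))
cv2.imwrite('pics/c4.png',np.hstack([a,b])[:,:,::-1])
E
```

```text
[ 0.47580316 -0.36793937  0.3689829 ]
```

View pics/c4.png

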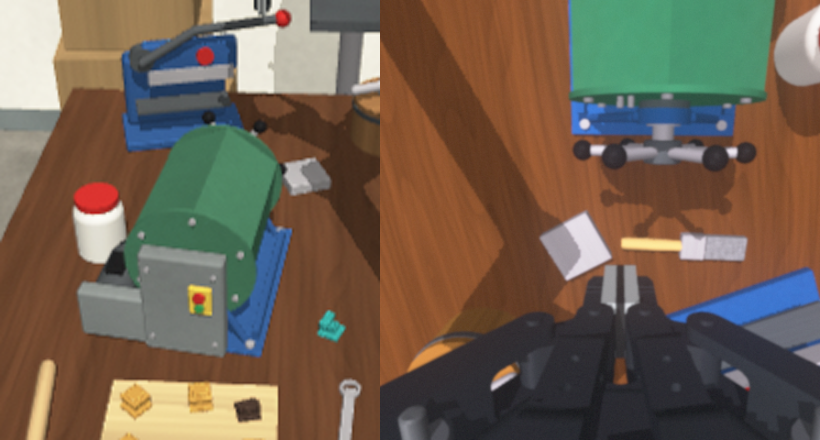

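```bash
python3 - <<'E'
from fit import *
x,cst,P=fit('w3',np.array([(284.5,136.4),(311.8,141.8),(403.6,142.7),(432.7,138.2)]),[.53,-.335,-.12]); print(x.round(4),cst)
E
```

```text
[ 0.5286 -0.3337 -0.1246  0.4073] 0.35273362893280397
```

{"op": "apply_moves", "data": {"steps": [-2,2,-4,0,-4,4,-8,0,-4.4,4.6,-12,0,-4.4,4.6,-15,0,-4.4,4.6,-16.3,0,-4.4,4.6,-16.3,0]}}

```text
clock: 5.92
position: [0.431, -0.3193, 0.1971]
ee_rot: [-0.006, 0.749, 0.663, -0.0]
contact_force: [-0.4, 0.4, 0.7]
width: 0.0001
gripper_force: 0.0
```

{"op": "apply_moves", "data": {"steps": [1.5,-0.2,0,0,3,-0.4,0,0,4.5,-0.6,0,0,6,-0.8,0,0,7.5,-0.9,0,0,9,-1.1,0,0,10,-1.2,0,0,10.7,-1.3,0,0]}}

```text
clock: 6.58
position: [0.5431, -0.3363, 0.2029]
ee_rot: [0.001, 0.749, 0.663, 0.0]
contact_force: [0.5, -0.2, -0.2]
width: 0.0001
gripper_force: 0.0
```

{"op": "apply_moves", "data": {"steps": [0,0,0,0,0,0,0,0,-0.4,0,2,0,-0.4,0,5,0,-0.4,0,7,0,-4,0.4,11,0,-6,-2,15,0,-6,-3,16,0]}}

```text
clock: 7.25
position: [0.4788, -0.3649, 0.3659]
ee_rot: [0.001, 0.749, 0.663, -0.0]
contact_force: [1.4, -1.0, 0.0]
width: 0.0003
gripper_force: 0.0
```

```bash
python3 - <<'E'
from h import *
print(get_state()['position'])
im,c=snap('wrist','w4')
im2,c=snap('side','s4')
a=cv2.resize(im2[80:300,210:400],None,fx=2,fy=2,interpolation=cv2.INTER_CUBIC)[:440]
b=im[:,100:500]; b=cv2.resize(b,(440,440))
cv2.imwrite('pics/c5.png',np.hstack([a,b])[:,:,::-1])
E
```

```text
[ 0.47877308 -0.36493593  0.36585004]
```

View pics/c5.png

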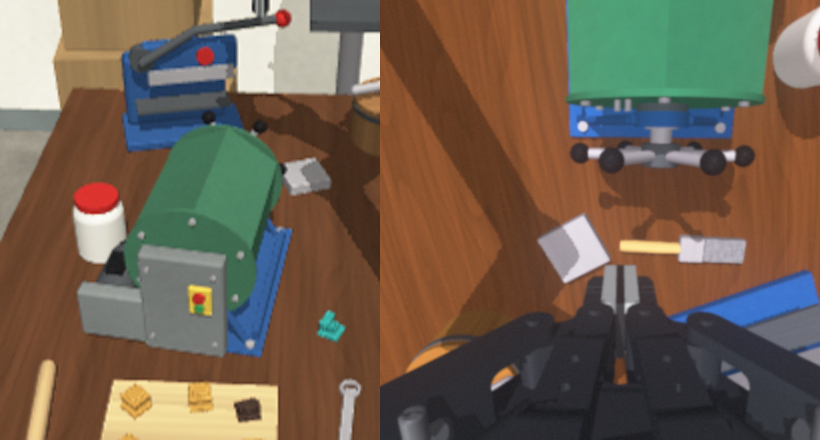

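{"op": "apply_moves", "data": {"steps": [-2,2,-4,0,-4,4,-8,0,-4.6,4.3,-12,0,-4.6,4.3,-15,0,-4.6,4.3,-16,0,-4.6,4.3,-16,0]}}

```text
clock: 7.85
position: [0.4332, -0.3206, 0.1986]
ee_rot: [-0.004, 0.749, 0.663, -0.0]
contact_force: [0.8, -0.1, 0.2]
width: -0.0001
gripper_force: 0.0
```

{"op": "apply_moves", "data": {"steps": [1.5,-0.2,0,0,3,-0.4,0,0,4.5,-0.6,0,0,6,-0.8,0,0,6.9,-0.9,0,0,6.9,-0.9,0,0,6.9,-0.9,0,0]}}

```text
clock: 8.43
position: [0.5054, -0.3326, 0.2031]
ee_rot: [0.001, 0.749, 0.663, -0.0]
contact_force: [-0.1, 0.3, -0.4]
width: -0.0001
gripper_force: 0.0
```

```bash
python3 - <<'E'
from h import *
print(get_state()['position'])
im2,c=snap('side','s5'); im3,c=snap('scene','sc5'); 
a=cv2.resize(im2[80:300,210:400],None,fx=2,fy=2,interpolation=cv2.INTER_CUBIC)[:440]
b=cv2.resize(im3[180:330,230:400],(420,440),interpolation=cv2.INTER_CUBIC)
cv2.imwrite('pics/c6.png',np.hstack([a,b])[:,:,::-1])
E
```

```text
[ 0.50535734 -0.33256408  0.20309573]
```

View pics/c6.png

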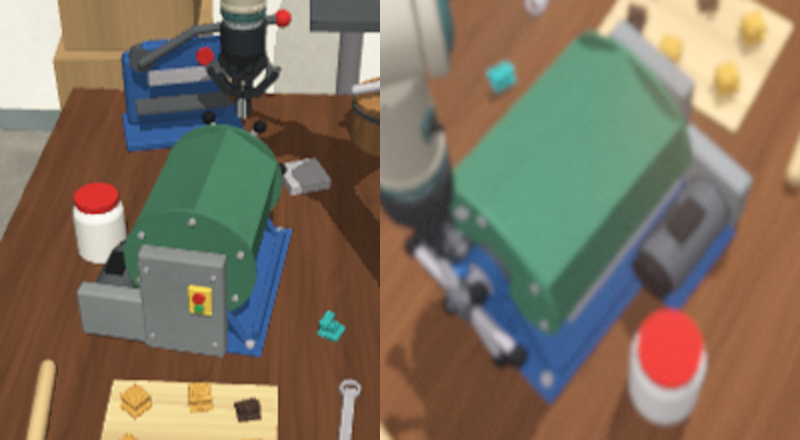

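```bash
python3 - <<'E'
from h import *
im,c=load('s5')
f=lambda p:((proj(c,p)-[210,80])*2).round(0)
print('tcp',f([.5054,-.3326,.203]))
print('balls',f([.566,-.339,.219]),f([.475,-.327,.21]))
im,c=load('sc5')
f=lambda p:((proj(c,p)-[230,180])*[420/170,440/150]).round(0)
print('tcp',f([.5054,-.3326,.203]))
print('balls',f([.566,-.339,.219]),f([.475,-.327,.21]),f([.437,-.322,.126]),f([.619,-.346,.144]),'hub',f([.528,-.334,.135]))
im,c=load('w4'); print(proj(c,[.566,-.339,.219]),proj(c,[.475,-.327,.21]))
E
```

```text
tcp [242. 127.]
balls [208. 116.] [259. 125.]
tcp [ 59. 260.]
balls [ 96. 294.] [ 41. 236.] [ 31. 246.] [136. 357.] hub [ 82. 299.]
[402.56842978 147.33424451] [310.31652461 145.56856627]
```

```bash
python3 - <<'E'
from h import *
for n in ['s1','s2','s3','s4','s5']:
    im,c=load(n); g=im.max(2).astype(int)
    o=[]
    for (u,v) in [(314,138),(340,143)]:
        w=g[v-6:v+7,u-6:u+7]<55
        ys,xs=np.nonzero(w); o.append((round(xs.mean()+u-6,2),round(ys.mean()+v-6,2),len(xs)))
    print(n,o)
a,_=load('s1'); 
for n in ['s2','s3','s4','s5']:
    b,_=load(n); print(n,np.abs(a[150:260,270:350].astype(int)-b[150:260,270:350]).mean())
E
```

```text
s1 [(np.float64(313.53), np.float64(138.37), 30), (np.float64(339.77), np.float64(143.14), 35)]
s2 [(np.float64(313.81), np.float64(138.0), 32), (np.float64(339.74), np.float64(143.0), 34)]
s3 [(np.float64(313.62), np.float64(138.41), 29), (np.float64(339.56), np.float64(142.78), 36)]
s4 [(np.float64(313.62), np.float64(138.41), 29), (np.float64(339.59), np.float64(142.7), 37)]
s5 [(np.float64(313.68), np.float64(138.32), 28), (np.float64(339.29), np.float64(142.68), 28)]
s2 0.7648863636363636
s3 0.6616287878787879
s4 0.6640530303030303
s5 0.7618560606060606
```

{"op": "apply_moves", "data": {"steps": [0,0,3,0,0,0,6.5,0,-4,0.5,6.5,0,-7.2,0.9,4,0,-7.2,0.9,0,0,-7.2,0.9,0,0]}}

```text
clock: 9.03
position: [0.4262, -0.3185, 0.1963]
ee_rot: [-0.007, 0.75, 0.662, -0.001]
contact_force: [-0.6, 1.6, -1.6]
width: 0.0002
gripper_force: 0.0
```

{"op": "apply_moves", "data": {"steps": [0.8,-0.1,0,0,1.6,-0.2,0,0,2.4,-0.3,0,0,3.2,-0.4,0,0,3.6,-0.5,0,0,4,-0.5,0,0,4,-0.5,0,0]}}

```text
clock: 9.62
position: [0.4741, -0.3282, 0.2022]
ee_rot: [0.0, 0.749, 0.663, 0.0]
contact_force: [0.4, -0.5, 0.7]
width: 0.0002
gripper_force: 0.0
```

```bash
python3 - <<'E'
from h import *
print(get_state()['position'])
im2,c=snap('side','s6'); im3,_=snap('wrist','w6')
a=cv2.resize(im2[80:300,210:400],None,fx=2,fy=2,interpolation=cv2.INTER_CUBIC)[:440]
b=cv2.resize(im3[:,100:500],(420,440),interpolation=cv2.INTER_CUBIC)
cv2.imwrite('pics/c7.png',np.hstack([a,b])[:,:,::-1])
E
```

```text
[ 0.47410593 -0.32818352  0.20218139]
```

View pics/c7.png

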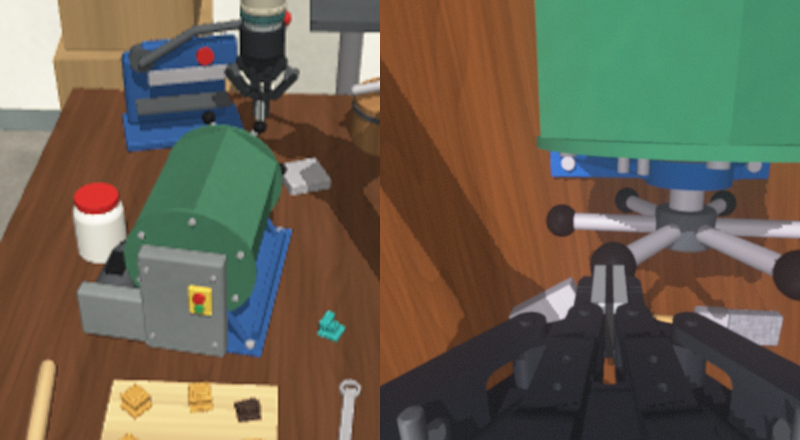

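```bash
python3 - <<'E'
from h import *
s=get_state(); p=s['position']; R=Rn.from_quat(s['ee_rot'],scalar_first=True).as_matrix()
im,c=load('w6'); print(c['xyz'],p)
f=lambda c,q:proj(c,q).round(1)
print('tcp',f(c,p),'grasp',f(c,p-R[:,2]*.019), 'ball',f(c,[.475,-.327,.21]))
im,c=load('s6'); print('side tcp',f(c,p),'ball',f(c,[.475,-.327,.21]))
a=cv2.resize(im[105:165,300:380],None,fx=5,fy=5,interpolation=cv2.INTER_CUBIC)
im,c=load('w6'); b=cv2.resize(im[180:280,250:370],None,fx=3,fy=3,interpolation=cv2.INTER_CUBIC)
cv2.imwrite('pics/c8.png',np.hstack([a,b])[:,:,::-1])
E
```

```text
[ 0.48089984 -0.26081225  0.36774083] [ 0.47283036 -0.32785981  0.20196971]
tcp [318.2 237.7] grasp [318.3 251.8] ball [322.  241.4]
side tcp [340.2 144.6] ball [339.6 142.7]
```

View pics/c8.png

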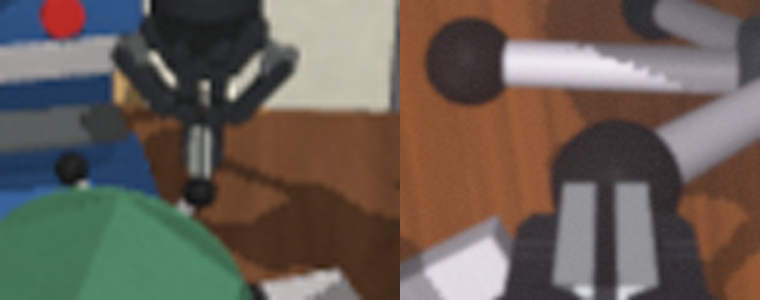

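{"op": "apply_moves", "data": {"steps": [-2,0.2,0,0,-4.3,0.5,0,0,-4.3,0.5,-2,0,-4.3,0.5,-2,0]}}

```text
clock: 10.05
position: [0.427, -0.3213, 0.1799]
ee_rot: [-0.003, 0.749, 0.662, -0.0]
contact_force: [-1.1, 0.5, -0.6]
width: -0.0001
gripper_force: 0.0
```

{"op": "apply_moves", "data": {"steps": [0.8,-0.1,0,0,1.6,-0.2,0,0,2.4,-0.3,0,0,3.2,-0.4,0,0,4,-0.5,0,0,4.8,-0.6,0,0,5.6,-0.7,0,0,5.6,-0.7,0,0]}}

```text
clock: 10.72
position: [0.4802, -0.3307, 0.1972]
ee_rot: [0.001, 0.748, 0.663, -0.005]
contact_force: [-27.7, 11.8, 72.7]
width: 0.0001
gripper_force: 27.5
```

```bash
python3 - <<'E'
from h import *
print(get_state()['position'],get_state()['contact_force'])
im,c=snap('side','s7'); g=im.max(2).astype(int)
for (u,v) in [(314,138),(340,143)]:
        w=g[v-6:v+7,u-6:u+7]<55
        ys,xs=np.nonzero(w); print(xs.mean()+u-6,ys.mean()+v-6,len(xs))
a,_=load('s1'); print(np.abs(a[150:260,270:350].astype(int)-im[150:260,270:350]).mean())
E
```

```text
[ 0.48020241 -0.33066644  0.19723689] [-27.74217554  11.84549359  72.65054206]
308.77777777777777 140.88888888888889 9
336.27272727272725 138.8181818181818 11
4.834393939393939
```

{"op": "apply_moves", "data": {"steps": [-0.5,0,1.5,0,-1,0,3.5,0,-1,0,6,0,-1,0,8,0,-1,0,8,0]}}

```text
clock: 11.18
position: [0.4791, -0.332, 0.2676]
ee_rot: [0.006, 0.749, 0.663, 0.001]
contact_force: [-0.1, -0.2, 0.9]
width: 0.0002
gripper_force: 0.0
```

```bash
python3 - <<'E'
from h import *
print(get_state()['position'],get_state()['contact_force'])
im2,c=snap('side','s8'); im3,_=snap('wrist','w8')
a=cv2.resize(im2[120:260,260:370],None,fx=3,fy=3,interpolation=cv2.INTER_CUBIC)
b=cv2.resize(im3[:,100:540],(462,420),interpolation=cv2.INTER_CUBIC)
cv2.imwrite('pics/c9.png',np.hstack([a,b])[:,:,::-1])
E
```

```text
[ 0.47914901 -0.33197641  0.26762277] [-0.12944083 -0.18118931  0.9060336 ]
```

View pics/c9.png

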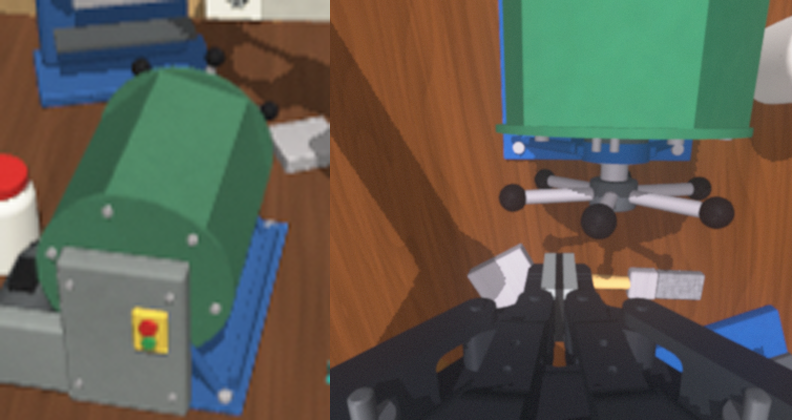

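```bash
cat > drum.py <<'E'
from fit import *
HUB=np.array([.5284,-.3338]); YAW=-.122
X=np.array([np.cos(YAW),np.sin(YAW),0]); Y=np.array([-np.sin(YAW),np.cos(YAW),0]); Z=np.array([0,0,1.])
O=np.array([*HUB,.135])+.18*Y   # barrel centre
def theta(fn,lo=0,hi=60):
    im,c=load(fn); g=im.max(2).astype(float); best=[]
    for d in np.arange(lo,hi,.5):
        s=0
        for k in range(6):
            a=np.radians(d+60*k); 
            if np.cos(a)<-.2: continue
            p=np.array([*HUB,.135])+.092*(np.sin(a)*X+np.cos(a)*Z); u,v=proj(c,p)
            for r in (0,.004,.008):
                for t in np.arange(0,6.28,.8):
                    w=r*c['fx']/np.linalg.norm(p-c['xyz']); i,j=int(round(v+w*np.sin(t))),int(round(u+w*np.cos(t)))
                    s+= (g[i,j] if 0<=i<400 and 0<=j<640 else 128)
        best.append((s,d))
    best.sort(); return best[:3]
def flats(fn,deg):
    im,c=load(fn); hsv=cv2.cvtColor(im,cv2.COLOR_RGB2HSV)
    for k in range(6):
        a=np.radians(deg+60*k); n=np.sin(a)*X+np.cos(a)*Z; t=np.cos(a)*X-np.sin(a)*Z
        ctr=O+.09*n; cosv=n@(c['xyz']-ctr)/np.linalg.norm(c['xyz']-ctr)
        if cosv<.08: continue
        q=np.array([proj(c,ctr+sx*.045*t+sy*.11*Y) for sx,sy in((-1,-1),(1,-1),(1,1),(-1,1))])
        m=np.zeros(im.shape[:2],np.uint8); cv2.fillConvexPoly(m,q.round().astype(int),1)
        P=hsv[m>0]; 
        if len(P): print(fn,'flat',round((deg+60*k+180)%360-180,1),'cos',round(cosv,2),'n',len(P),'green',np.mean((P[:,0]>55)&(P[:,0]<95)&(P[:,1]>70)).round(2),'red',np.sum(((P[:,0]<8)|(P[:,0]>172))&(P[:,1]>150)))
E
python3 - <<'E'
from drum import *
px=np.array([(273.3,187.6),(355.2,209.5),(468.6,202),(305.7,171.4),(452.4,179)])
x,cst,P=fit('w8',px,[.53,-.335,-.12]); print(x.round(4),np.degrees(x[3]),cst)
for n in ['w1','w3','w4','w8','s1','s3','s8']: print(n,theta(n))
t=theta('w8')[0][1]
snap('scene','sc8')
for n in ['s8','sc8','w8']: flats(n,t)
for n in ['s1','scene0','w1']: flats(n,24.6)
E
```

```text
[ 0.5288 -0.3338 -0.1285  0.7719] 44.22816740015517 2.5791400615550693
w1 [(np.float64(4644.0), np.float64(18.0)), (np.float64(4670.0), np.float64(17.5)), (np.float64(4912.0), np.float64(17.0))]
w3 [(np.float64(4796.0), np.float64(18.0)), (np.float64(4964.0), np.float64(17.5)), (np.float64(5139.0), np.float64(17.0))]
w4 [(np.float64(4772.0), np.float64(18.0)), (np.float64(4888.0), np.float64(17.5)), (np.float64(5133.0), np.float64(17.0))]
w8 [(np.float64(4194.0), np.float64(46.5)), (np.float64(4197.0), np.float64(46.0)), (np.float64(4218.0), np.float64(47.0))]
s1 [(np.float64(5348.0), np.float64(18.0)), (np.float64(5467.0), np.float64(17.5)), (np.float64(5482.0), np.float64(17.0))]
s3 [(np.float64(5715.0), np.float64(18.0)), (np.float64(5844.0), np.float64(17.5)), (np.float64(5881.0), np.float64(17.0))]
s8 [(np.float64(2673.0), np.float64(45.5)), (np.float64(2695.0), np.float64(43.5)), (np.float64(2695.0), np.float64(44.0))]
s8 flat 46.5 cos 0.21 n 447 green 1.0 red 0
s8 flat -73.5 cos 0.29 n 628 green 0.96 red 0
s8 flat -13.5 cos 0.58 n 1225 green 1.0 red 0
sc8 flat 46.5 cos 0.83 n 1969 green 0.84 red 0
sc8 flat -13.5 cos 0.76 n 1833 green 1.0 red 0
w8 flat 46.5 cos 0.27 n 4761 green 1.0 red 0
w8 flat -73.5 cos 0.15 n 2165 green 0.9 red 0
w8 flat -13.5 cos 0.87 n 15847 green 1.0 red 0
s1 flat 24.6 cos 0.41 n 880 green 1.0 red 0
s1 flat -35.4 cos 0.55 n 1169 green 1.0 red 0
scene0 flat 24.6 cos 0.94 n 2262 green 0.9 red 0
scene0 flat 84.6 cos 0.34 n 784 green 0.49 red 0
scene0 flat -35.4 cos 0.48 n 1129 green 0.95 red 0
w1 flat 24.6 cos 0.8 n 10004 green 1.0 red 0
w1 flat -35.4 cos 0.68 n 7598 green 1.0 red 0
```

```bash
python3 - <<'E'
from drum import *
def grid(fn,deg):
    im,c=load(fn); a=np.radians(deg); n=np.sin(a)*X+np.cos(a)*Z; t=np.cos(a)*X-np.sin(a)*Z
    for sx in np.linspace(-.045,.045,6):
        print(' '.join('%3d,%3d,%3d'%tuple(im[int(round(v)),int(round(u))]) for u,v in [proj(c,O+.09*n+sx*t+sy*Y) for sy in np.linspace(-.1,.1,9)]))
grid('scene0',84.6)
print(); grid('sc8',104-60); print(); grid('sc8',104)
E
```

```text
69,106, 86  66,104, 84  72,106, 86  72,105, 86  75,108, 87  88,123, 99  98,138,112  92,118, 94  97,120, 94
 66,101, 81  63, 99, 81  65, 98, 78  70,101, 82  74,102, 82  77,103, 83  80,104, 83  85,106, 86  93,108, 88
 66,102, 82  68,102, 82  70,103, 83  70,100, 82  72,101, 83  74,101, 81  81,105, 84  86,106, 84  89,105, 83
 65, 99, 82  67,102, 82  69,101, 82  69,100, 81  74,102, 82  77,104, 83  82,104, 85  83,104, 83  88,105, 84
 65, 99, 82  66, 99, 81  71,101, 85  73,102, 82  73,101, 82  78,103, 85  79,103, 84  84,105, 86  88,105, 84
 79,104, 94  94,112,102  81,104, 91  88,108, 96  98,113,102  88,108, 93  90,108, 92  86,104, 87  94,109, 93

 88,144,117  87,144,117  90,146,118  88,144,116  91,145,117  96,147,120  96,145,118 104,149,121 108,150,121
 88,144,118  87,144,116  89,143,116  87,142,114  90,142,114  95,142,116  97,142,114 101,142,113 108,143,116
 87,144,116  88,144,116  89,144,117  90,142,116  92,144,116  95,143,115 101,144,116 104,143,115 109,146,117
 87,142,115  89,143,115  89,143,116  91,143,115  93,142,116  96,142,116  99,142,116 105,144,117 110,144,116
 88,142,116  88,143,116  90,142,116  91,142,115  95,143,116 100,145,118 102,144,117 105,144,117 109,143,116
 87,140,114  89,139,114  90,141,115  91,141,115  92,141,113 100,144,118 102,145,117 103,143,116 105,142,114

 93,128,116 102,128,122 102,136,120 102,134,119  99,137,116 105,137,119 110,138,121 103,138,116 104,137,111
 94,129,115  94,125,116 101,137,121 102,135,120  97,136,116 101,136,116 109,138,121 110,137,120 102,135,108
 97,130,115  95,126,116  99,136,118 110,130,128  96,128,116  95,134,113 108,139,120 104,141,117 103,137,111
 96,130,114  98,119,125 106,130,124 110,131,128  97,128,116 100,127,117 106,138,121 111,138,121 102,130,119
 89,116,110  99,121,127 105,131,124 102,136,120 108,126,126 102,130,118 110,131,124 116,133,129 108,135,121
 81,108,110  96,120,126 102,128,122 107,131,126 109,130,128 105,126,130 109,131,125 109,139,120 112,137,120
```

{"op": "apply_moves", "data": {"steps": [-4,2,0,0,-8,4,0,0,-12,6,0,0,-13,6,-4,0,-13,6,-8,0,-13,6,-12,0,-13,6,-16,0,-13,6,-20,0]}}

```text
clock: 12.0
position: [0.3449, -0.269, 0.0596]
ee_rot: [-0.0, 0.749, 0.663, 0.0]
contact_force: [0.6, -1.3, -0.0]
width: -0.0004
gripper_force: 0.0
```

{"op": "apply_moves", "data": {"steps": [0,0,-1,0,0,0,-2,0,0,0,-3,0,0,0,-3.5,0,0,0,-3.5,0,0,0,-3.5,0]}}

```text
clock: 12.5
position: [0.3455, -0.2696, 0.0265]
ee_rot: [-0.001, 0.749, 0.663, 0.0]
contact_force: [0.2, 0.9, 0.0]
width: -0.0002
gripper_force: 0.0
```

```bash
python3 - <<'E'
from h import *
s=get_state();print(s['position'],s['contact_force'],s['width'])
im,c=snap('wrist','w9'); im2,c2=snap('side','s9')
p=s['position']; print(proj(c,p),proj(c2,p))
u,v=proj(c,p).round().astype(int)
g=im.astype(int)
print([tuple(g[r,int(c['cx'])]) for r in range(215,285,5)])
print([tuple(g[r,int(c['cx'])-6]) for r in range(215,285,5)])
E
```

```text
[ 0.34545286 -0.26957326  0.02645784] [0.19732097 0.92570491 0.04002813] -0.00024890197308040325
[319.10523045 237.85915533] [373.94964097 195.93286687]
[(np.int64(165), np.int64(99), np.int64(55)), (np.int64(166), np.int64(98), np.int64(57)), (np.int64(164), np.int64(98), np.int64(56)), (np.int64(163), np.int64(99), np.int64(57)), (np.int64(163), np.int64(97), np.int64(57)), (np.int64(133), np.int64(82), np.int64(49)), (np.int64(61), np.int64(49), np.int64(47)), (np.int64(59), np.int64(49), np.int64(49)), (np.int64(58), np.int64(48), np.int64(50)), (np.int64(57), np.int64(47), np.int64(47)), (np.int64(56), np.int64(46), np.int64(44)), (np.int64(55), np.int64(45), np.int64(47)), (np.int64(61), np.int64(55), np.int64(58)), (np.int64(75), np.int64(71), np.int64(71))]
[(np.int64(156), np.int64(94), np.int64(52)), (np.int64(156), np.int64(94), np.int64(54)), (np.int64(154), np.int64(92), np.int64(54)), (np.int64(152), np.int64(91), np.int64(51)), (np.int64(151), np.int64(92), np.int64(56)), (np.int64(145), np.int64(106), np.int64(86)), (np.int64(163), np.int64(160), np.int64(163)), (np.int64(163), np.int64(160), np.int64(164)), (np.int64(163), np.int64(162), np.int64(164)), (np.int64(162), np.int64(161), np.int64(164)), (np.int64(161), np.int64(159), np.int64(165)), (np.int64(163), np.int64(162), np.int64(166)), (np.int64(192), np.int64(193), np.int64(198)), (np.int64(121), np.int64(121), np.int64(124))]
```

{"op": "apply_moves", "data": {"steps": [0,0,-0.5,0,0,0,-1,0,0,0,-1.5,0,0,0,-1.5,0,0,0,-1.5,0]}}

```text
clock: 13.02
position: [0.3454, -0.2697, 0.0117]
ee_rot: [-0.0, 0.749, 0.663, 0.0]
contact_force: [0.3, 0.0, 0.3]
width: 0.0
gripper_force: 0.0
```

{"op": "apply_moves", "data": {"steps": [0,0,-0.3,0,0,0,-0.6,0,0,0,-0.6,0,0,0,-0.6,0]}}

```text
clock: 13.35
position: [0.3456, -0.2699, 0.0058]
ee_rot: [-0.0, 0.749, 0.663, 0.0]
contact_force: [0.6, -0.1, 0.2]
width: 0.0004
gripper_force: 0.0
```

{"op": "apply_moves", "data": {"steps": [0,0,-0.2,0,0,0,-0.4,0,0,0,-0.6,0,0,0,-0.7,0,0,0,-0.8,0,0,0,-0.8,0]}}

```text
clock: 13.85
position: [0.3455, -0.2699, -0.0022]
ee_rot: [-0.0, 0.749, 0.663, 0.0]
contact_force: [-0.1, -0.6, -0.3]
width: 0.0001
gripper_force: 0.0
```

{"op": "apply_moves", "data": {"steps": [0,0,-0.2,0,0,0,-0.4,0,0,0,-0.4,0]}}

```text
clock: 14.1
position: [0.3455, -0.2698, -0.0063]
ee_rot: [-0.0, 0.749, 0.663, 0.0]
contact_force: [0.5, -0.2, 0.2]
width: -0.0003
gripper_force: 0.0
```

{"op": "apply_moves", "data": {"steps": [0,0,-0.2,0,0,0,-0.4,0,0,0,-0.4,0]}}

```text
clock: 14.35
position: [0.3455, -0.2698, -0.0103]
ee_rot: [-0.0, 0.749, 0.663, 0.0]
contact_force: [-0.1, -0.1, -1.3]
width: 0.0001
gripper_force: 0.0
```

{"op": "apply_moves", "data": {"steps": [0,0,-0.2,0,0,0,-0.4,0,0,0,-0.4,0]}}

```text
clock: 14.6
position: [0.3455, -0.2698, -0.0143]
ee_rot: [-0.0, 0.749, 0.663, 0.0]
contact_force: [-0.1, 0.2, 0.1]
width: -0.0001
gripper_force: 0.0
```

{"op": "apply_moves", "data": {"steps": [0,0,-0.2,0,0,0,-0.3,0,0,0,-0.3,0]}}

```text
clock: 14.85
position: [0.3455, -0.2698, -0.0172]
ee_rot: [-0.0, 0.749, 0.663, 0.0]
contact_force: [-0.1, 0.7, -0.1]
width: -0.0001
gripper_force: 0.0
```

{"op": "apply_moves", "data": {"steps": [0,0,-0.2,0,0,0,-0.2,0,0,0,-0.2,0]}}

```text
clock: 15.1
position: [0.3456, -0.2699, -0.0191]
ee_rot: [-0.0, 0.749, 0.663, 0.0]
contact_force: [0.3, 0.1, 0.2]
width: -0.0001
gripper_force: 0.0
```

```bash
python3 - <<'E'
from h import *
s=get_state();print(s['position'],s['contact_force'],s['qpos'])
im,c=snap('wrist','w10'); im2,c2=snap('side','s10')
p=s['position']; print(c['xyz'],proj(c,p),proj(c2,p))
g=im.astype(int)
print([(r,tuple(map(int,g[r,int(c['cx'])-6]))) for r in range(228,250,2)])
# camera height check: shadow-free features: base plate edge etc. reproject w1 bench texture by feature matching
a,ca=load('w9'); 
E
```

```text
[ 0.34560736 -0.26992918 -0.01906956] [0.26951296 0.08026485 0.21776246] [-8.22048926e-01  3.40823527e-01  2.10775349e+00  1.02345826e-04
  6.93133503e-01 -6.99944162e-01]
[ 0.35325385 -0.20279318  0.14666149] [319.08771235 237.86893514] [373.10922585 205.63872893]
[(228, (161, 95, 54)), (230, (162, 97, 55)), (232, (162, 96, 53)), (234, (160, 96, 54)), (236, (159, 94, 51)), (238, (160, 95, 54)), (240, (152, 108, 88)), (242, (161, 155, 156)), (244, (160, 158, 160)), (246, (161, 157, 161)), (248, (160, 158, 161))]
```

```bash
cat > plane.py <<'E'
from h import *
def match(f1,f2,rmax=225):
    a,ca=load(f1); b,cb=load(f2)
    s=cv2.SIFT_create(contrastThreshold=.01); ga,gb=[cv2.cvtColor(x,cv2.COLOR_RGB2GRAY) for x in(a,b)]
    m=np.zeros(ga.shape,np.uint8); m[:rmax]=255
    ka,da=s.detectAndCompute(ga,m); kb,db=s.detectAndCompute(gb,m)
    M=[x for x,y in cv2.BFMatcher().knnMatch(da,db,k=2) if x.distance<.75*y.distance]
    return ca,cb,[(ka[x.queryIdx].pt,kb[x.trainIdx].pt) for x in M]
def tri(ca,cb,p,q):
    o1,d1=ray(ca,*p); o2,d2=ray(cb,*q); 
    A=np.array([d1,-d2]).T; t=np.linalg.lstsq(A,o2-o1,rcond=None)[0]; P1=o1+t[0]*d1;P2=o2+t[1]*d2
    return (P1+P2)/2,np.linalg.norm(P1-P2)
E
python3 - <<'E'
from plane import *
ca,cb,M=match('w9','w10'); print(len(M))
zs=[]
for p,q in M:
    P,e=tri(ca,cb,p,q)
    if e<.003: zs.append((P[2],P[0],P[1]))
zs=np.array(zs); print(len(zs),np.percentile(zs[:,0],[5,25,50,75,95]).round(4))
print(zs[:25].round(3))
E
```

```text
41
11 [-0.0541  0.0037  0.0072  0.085   0.2584]
[[ 0.258  0.414 -0.209]
 [ 0.258  0.414 -0.209]
 [-0.109  0.17  -0.243]
 [ 0.004  0.312 -0.175]
 [ 0.157  0.348 -0.203]
 [ 0.003  0.335 -0.199]
 [ 0.007  0.36  -0.182]
 [ 0.001  0.427 -0.177]
 [ 0.01   0.457 -0.238]
 [ 0.007  0.46  -0.255]
 [ 0.013  0.459 -0.195]]
```

{"op": "apply_moves", "data": {"steps": [0,0,-0.15,0,0,0,-0.3,0,0,0,-0.3,0]}}

```text
clock: 15.45
position: [0.3456, -0.2699, -0.0222]
ee_rot: [-0.0, 0.749, 0.663, 0.0]
contact_force: [0.5, 0.1, -0.8]
width: 0.0004
gripper_force: 0.0
```

{"op": "apply_moves", "data": {"steps": [0,0,-0.15,0,0,0,-0.3,0,0,0,-0.3,0]}}

```text
clock: 15.7
position: [0.3458, -0.27, -0.0224]
ee_rot: [0.0, 0.749, 0.663, -0.0]
contact_force: [-5.0, 4.0, 31.8]
width: -0.0001
gripper_force: 15.6
```

```bash
python3 - <<'E'
from h import *
s=get_state();print(s['position'],s['contact_force'])
im2,c2=snap('side','s11'); im,c=snap('wrist','w11')
p=s['position'];u,v=proj(c2,p); print(u,v, [proj(c2,p+[0,0,d])[1].round(1) for d in(.02,.04)])
u,v=int(u),int(v)
a=cv2.resize(im2[v-45:v+25,u-40:u+40],None,fx=5,fy=5,interpolation=cv2.INTER_CUBIC)
b=cv2.resize(im[180:320,240:400],(400,350),interpolation=cv2.INTER_CUBIC)
cv2.imwrite('pics/c10.png',np.hstack([a,b])[:,:,::-1])
E
```

```text
[ 0.3457565  -0.27004204 -0.02237416] [-5.01905586  4.04831896 31.80752297]
373.0115823572167 206.312839960611 [np.float64(202.1), np.float64(197.8)]
```

{"op": "apply_moves", "data": {"steps": [0,0,4,0,0,0,8,0,0,0,12,0,0,0,16,0,0,-2,20,0,0,-4,24,0,1,-5,27,0,4,-6,28,0]}}

```text
clock: 16.47
position: [0.385, -0.3329, 0.2616]
ee_rot: [0.005, 0.75, 0.661, -0.001]
contact_force: [0.2, -1.2, 0.2]
width: -0.0
gripper_force: 0.0
```

{"op": "apply_moves", "data": {"steps": [4,-0.5,0,0,7.8,-0.6,0,0,7.8,-0.6,-3,0,7.8,-0.6,-6,0,7.8,-0.6,-7.7,0,7.8,-0.6,-7.7,0,7.8,-0.6,-7.7,0]}}

```text
clock: 17.05
position: [0.4632, -0.3355, 0.1772]
ee_rot: [-0.001, 0.749, 0.663, -0.0]
contact_force: [1.2, -0.1, 0.4]
width: -0.0001
gripper_force: 0.0
```

{"op": "apply_moves", "data": {"steps": [1,-0.1,0.3,0,2,-0.2,0.6,0,3,-0.4,0.6,0,4,-0.5,0.6,0,5,-0.6,0.6,0,5,-0.6,0.6,0]}}

```text
clock: 17.55
position: [0.517, -0.344, 0.1868]
ee_rot: [0.004, 0.749, 0.663, 0.0]
contact_force: [0.6, -0.1, -0.5]
width: 0.0004
gripper_force: 0.0
```

{"op": "apply_moves", "data": {"steps": [1,-0.1,0,0,2,-0.2,0,0,3,-0.4,-0.2,0,4,-0.5,-0.4,0,5,-0.6,-0.6,0,5,-0.6,-0.6,0]}}

```text
clock: 18.05
position: [0.5641, -0.3478, 0.1766]
ee_rot: [-0.001, 0.749, 0.663, -0.0]
contact_force: [0.8, 0.5, 0.4]
width: 0.0001
gripper_force: 0.0
```

```bash
python3 - <<'E'
from drum import *
s=get_state();print(s['position'],s['contact_force'])
snap('side','s12'); snap('scene','sc12')
print(theta('s12'),theta('sc12'))
for n in ['s12','sc12']: flats(n,45); 
E
```

```text
[ 0.56407762 -0.347824    0.17657855] [0.84821249 0.50737031 0.44248059]
[(np.float64(2629.0), np.float64(43.0)), (np.float64(2649.0), np.float64(42.5)), (np.float64(2662.0), np.float64(42.0))] [(np.float64(7263.0), np.float64(18.0)), (np.float64(7286.0), np.float64(17.5)), (np.float64(7297.0), np.float64(17.0))]
s12 flat 45 cos 0.22 n 485 green 1.0 red 0
s12 flat -75 cos 0.27 n 618 green 0.91 red 0
s12 flat -15 cos 0.58 n 1249 green 1.0 red 0
sc12 flat 45 cos 0.84 n 2039 green 0.85 red 0
sc12 flat -15 cos 0.74 n 1788 green 0.93 red 0
```

{"op": "apply_moves", "data": {"steps": [-0.5,0,3,0,-0.5,0,7,0,-4,0.4,8,0,-8,0.9,8,0,-10.1,1.2,5,0,-10.1,1.2,1,0,-10.1,1.2,0,0,-10.1,1.2,0,0]}}

```text
clock: 18.82
position: [0.4615, -0.3344, 0.1761]
ee_rot: [-0.002, 0.749, 0.662, 0.0]
contact_force: [0.2, -0.5, 0.6]
width: -0.0002
gripper_force: 0.0
```

{"op": "apply_moves", "data": {"steps": [0.8,-0.1,0.3,0,1.6,-0.2,0.6,0,2.4,-0.3,0.6,0,3.2,-0.4,0.6,0,4,-0.5,0.6,0,4.6,-0.6,0.6,0,5,-0.6,0.6,0,5,-0.6,0.6,0]}}

```text
clock: 19.48
position: [0.5161, -0.3451, 0.187]
ee_rot: [0.004, 0.749, 0.663, -0.0]
contact_force: [-0.9, -3.9, 1.6]
width: -0.0001
gripper_force: 1.4
```

```bash
python3 - <<'E'
from drum import *
s=get_state();print(s['position'],s['contact_force'])
snap('side','s13'); snap('scene','sc13')
print(theta('s13'),theta('sc13'))
for n in ['s13','sc13']: 
    for d in (0,10,20): flats(n,d); 
E
```

```text
[ 0.51607197 -0.34506906  0.18702016] [-0.92536315 -3.93489477  1.58469284]
[(np.float64(4081.0), np.float64(3.0)), (np.float64(4130.0), np.float64(2.5)), (np.float64(4155.0), np.float64(4.0))] [(np.float64(5416.0), np.float64(9.5)), (np.float64(5448.0), np.float64(11.5)), (np.float64(5452.0), np.float64(10.0))]
s13 flat 0 cos 0.55 n 1173 green 1.0 red 0
s13 flat -60 cos 0.41 n 834 green 0.95 red 0
s13 flat 10 cos 0.5 n 1074 green 1.0 red 0
s13 flat -50 cos 0.48 n 1035 green 1.0 red 0
s13 flat 20 cos 0.44 n 951 green 0.97 red 0
s13 flat -40 cos 0.53 n 1131 green 1.0 red 0
sc13 flat 0 cos 0.88 n 2123 green 1.0 red 0
sc13 flat 60 cos 0.69 n 1613 green 0.74 red 0
sc13 flat -60 cos 0.09 n 235 green 0.81 red 0
sc13 flat 10 cos 0.92 n 2210 green 1.0 red 0
sc13 flat 70 cos 0.56 n 1351 green 0.69 red 0
sc13 flat -50 cos 0.25 n 596 green 0.77 red 0
sc13 flat 20 cos 0.94 n 2283 green 0.96 red 0
sc13 flat 80 cos 0.41 n 981 green 0.67 red 0
sc13 flat -40 cos 0.41 n 972 green 0.8 red 0
```

{"op": "apply_moves", "data": {"steps": [1,0.1,0,0,2,0,0,0,3,-0.2,-0.2,0,4,-0.3,-0.4,0,5,-0.4,-0.6,0,5,-0.4,-0.6,0,4.5,-0.4,2.4,0,4.5,-0.4,6,0]}}

```text
clock: 20.25
position: [0.5566, -0.3436, 0.2414]
ee_rot: [-0.004, 0.749, 0.663, 0.0]
contact_force: [1.0, -0.5, 1.0]
width: 0.0005
gripper_force: 0.0
```

{"op": "apply_moves", "data": {"steps": [0,0,1,0,-4,0.5,1,0,-8,1,1,0,-9.7,1.2,-2,0,-9.7,1.2,-6,0,-9.7,1.2,-6.6,0,-9.7,1.2,-6.6,0]}}

```text
clock: 20.83
position: [0.4599, -0.3322, 0.1763]
ee_rot: [-0.002, 0.749, 0.663, 0.001]
contact_force: [0.9, 0.1, -0.1]
width: 0.0002
gripper_force: 0.0
```

```bash
python3 - <<'E'
from drum import *
s=get_state();print(s['position'],s['contact_force'])
snap('side','s14'); print(theta('s14'))
im,c=load('s14'); flats('s14',43)
E
```

```text
[ 0.45991376 -0.33223169  0.17625144] [ 0.88186272  0.0626267  -0.06722204]
[(np.float64(2608.0), np.float64(43.0)), (np.float64(2653.0), np.float64(42.5)), (np.float64(2691.0), np.float64(42.0))]
s14 flat 43 cos 0.24 n 543 green 1.0 red 0
s14 flat -77 cos 0.26 n 553 green 0.22 red 30
s14 flat -17 cos 0.58 n 1239 green 1.0 red 0
```

{"op": "apply_moves", "data": {"steps": [1,-0.1,0.3,0,2,-0.2,0.6,0,3,-0.4,0.6,0,4,-0.5,0.6,0,5,-0.6,0.6,0,6,-0.7,0.6,0,7,-0.8,0.6,0,8,-0.9,0.4,0]}}

```text
clock: 21.55
position: [0.5411, -0.3465, 0.1842]
ee_rot: [0.002, 0.749, 0.663, -0.003]
contact_force: [-7.3, -5.8, -3.1]
width: 0.0001
gripper_force: 4.1
```

{"op": "apply_moves", "data": {"steps": [1,-0.1,-0.2,0,2,-0.2,-0.4,0,2,-0.2,-0.4,0,1.5,-0.2,3,0,1.5,-0.2,7,0,-2,0.2,8,0,-6,0.7,8,0,-8.2,1,5,0]}}

```text
clock: 22.22
position: [0.4617, -0.3362, 0.2414]
ee_rot: [0.009, 0.749, 0.663, 0.001]
contact_force: [0.5, -0.9, 0.5]
width: -0.0002
gripper_force: 0.0
```

{"op": "apply_moves", "data": {"steps": [0,0,-3,0,0,0,-5.4,0,0,0,-5.4,0,0,0,-5.4,0]}}

```text
clock: 22.55
position: [0.4601, -0.3332, 0.1791]
ee_rot: [0.001, 0.749, 0.663, 0.001]
contact_force: [0.7, 0.4, 0.3]
width: 0.0001
gripper_force: 0.0
```

```bash
python3 - <<'E'
from drum import *
s=get_state();print(s['position'],s['contact_force'])
snap('side','s15'); t=theta('s15');print(t)
flats('s15',t[0][1])
E
```

```text
[ 0.46005407 -0.33322468  0.17905859] [0.66175895 0.36279373 0.33919873]
[(np.float64(2706.0), np.float64(43.0)), (np.float64(2743.0), np.float64(43.5)), (np.float64(2745.0), np.float64(45.5))]
s15 flat 43.0 cos 0.24 n 543 green 0.89 red 0
s15 flat -77.0 cos 0.26 n 553 green 0.95 red 0
s15 flat -17.0 cos 0.58 n 1239 green 0.32 red 46
```

{"op": "apply_moves", "data": {"steps": [0.7,-0.1,0.3,0,1.4,-0.2,0.6,0,2,-0.3,0.6,0,2.6,-0.3,0.6,0,3.1,-0.4,0.6,0,3.6,-0.4,0.6,0,4,-0.5,0.6,0,4,-0.5,0.6,0]}}

```text
clock: 23.27
position: [0.4949, -0.3402, 0.1861]
ee_rot: [-0.001, 0.749, 0.663, -0.005]
contact_force: [-10.8, -3.3, 7.7]
width: 0.0004
gripper_force: 6.0
```

```bash
python3 - <<'E'
from drum import *
s=get_state();print(s['position'],s['contact_force'])
snap('side','s16'); snap('scene','sc16')
for n in ['s16','sc16']:
    t=theta(n,-15,15);print(t); flats(n,t[0][1])
E
```

```text
[ 0.4948969  -0.3401958   0.18612621] [-10.84755105  -3.3413653    7.72647447]
[(np.float64(2966.0), np.float64(-9.0)), (np.float64(3008.0), np.float64(-8.0)), (np.float64(3027.0), np.float64(-8.5))]
s16 flat -9.0 cos 0.57 n 1252 green 0.33 red 42
s16 flat 51.0 cos 0.16 n 365 green 0.58 red 0
s16 flat -69.0 cos 0.33 n 696 green 1.0 red 0
[(np.float64(5061.0), np.float64(-6.5)), (np.float64(5102.0), np.float64(-7.0)), (np.float64(5133.0), np.float64(-4.5))]
sc16 flat -6.5 cos 0.83 n 1988 green 0.37 red 24
sc16 flat 53.5 cos 0.76 n 1780 green 0.62 red 0
```

{"op": "apply_moves", "data": {"steps": [0,0,0.6,0,0,0,0.6,0,0.3,0,0.6,0,0.6,0,0.6,0,0.6,0,0.6,0]}}

```text
clock: 23.78
position: [0.5054, -0.3397, 0.1913]
ee_rot: [0.002, 0.749, 0.663, -0.001]
contact_force: [-3.0, -2.1, 3.1]
width: 0.0002
gripper_force: 1.7
```

```bash
python3 - <<'E'
from drum import *
s=get_state();print(s['position'],s['contact_force'])
snap('side','s17'); snap('scene','sc17')
for n in ['s17','sc17']:
    t=theta(n,-15,15);print(t); flats(n,t[0][1])
E
```

```text
[ 0.50539324 -0.33968877  0.19128721] [-2.99765892 -2.08344874  3.0600952 ]
[(np.float64(3682.0), np.float64(-3.0)), (np.float64(3888.0), np.float64(-3.5)), (np.float64(4002.0), np.float64(-0.5))]
s17 flat -3.0 cos 0.56 n 1192 green 0.34 red 42
s17 flat 57.0 cos 0.1 n 256 green 0.25 red 0
s17 flat -63.0 cos 0.38 n 795 green 1.0 red 0
[(np.float64(4885.0), np.float64(4.0)), (np.float64(4886.0), np.float64(4.5)), (np.float64(4904.0), np.float64(3.0))]
sc17 flat 4.0 cos 0.9 n 2157 green 0.36 red 25
sc17 flat 64.0 cos 0.64 n 1508 green 0.56 red 0
sc17 flat -56.0 cos 0.16 n 424 green 0.07 red 0
```

{"op": "apply_moves", "data": {"steps": [-1,0,0,0,-1,0,4,0,-1,0,8,0,-1,0,11,0,0,4,11,0,1.5,8,11,0,3,12,11,0,4,16,11,0]}}

```text
clock: 24.55
position: [0.545, -0.1774, 0.3]
ee_rot: [-0.0, 0.749, 0.662, 0.001]
contact_force: [0.9, -0.5, -0.2]
width: 0.0001
gripper_force: 0.0
```

{"op": "apply_moves", "data": {"steps": [0.5,4,0,0,0.5,4,0,0,0.5,4,0,0]}}

```text
clock: 24.8
position: [0.5493, -0.1366, 0.3001]
ee_rot: [-0.0, 0.747, 0.664, 0.001]
contact_force: [-0.2, -0.4, -0.5]
width: -0.0001
gripper_force: 0.0
```

```bash
cat > knob.py <<'E'
from drum import *
def redknob(fn,h=.253):
    im,c=load(fn); hsv=cv2.cvtColor(im,cv2.COLOR_RGB2HSV)
    m=(((hsv[...,0]<8)|(hsv[...,0]>172))&(hsv[...,1]>140)&(hsv[...,2]>70)).astype(np.uint8)
    n,l,st,ce=cv2.connectedComponentsWithStats(m)
    for i in range(1,n):
        if st[i,4]>60:
            P=at(c,*ce[i],h); d=P-O; 
            if abs(d@X)<.08 and abs(d@Y)<.14: print(fn,'px',ce[i].round(1),'area',st[i],'P',P.round(4),'in tumbler x,y',round(d@X,4),round(d@Y,4))
E
python3 - <<'E'
from knob import *
s=get_state();print(s['position'],s['contact_force'])
snap('wrist','w18',s=1.25); snap('scene','sc18'); snap('side','s18')
for n in ['w18','sc18','s18']: redknob(n)
for n in ['s18','sc18']: print(theta(n,-15,15))
E
```

```text
[ 0.54928602 -0.13659987  0.30010354] [-0.20438424 -0.353938   -0.46907654]
w18 px [330.5 161. ] area [315 145  33  33 843] P [ 0.5616 -0.1005  0.253 ] in tumbler x,y 0.0045 0.0556
[(np.float64(3370.0), np.float64(-0.5)), (np.float64(3372.0), np.float64(2.0)), (np.float64(3383.0), np.float64(2.5))]
[(np.float64(4292.0), np.float64(1.5)), (np.float64(4302.0), np.float64(3.0)), (np.float64(4302.0), np.float64(3.5))]
```

View pics/w18.png

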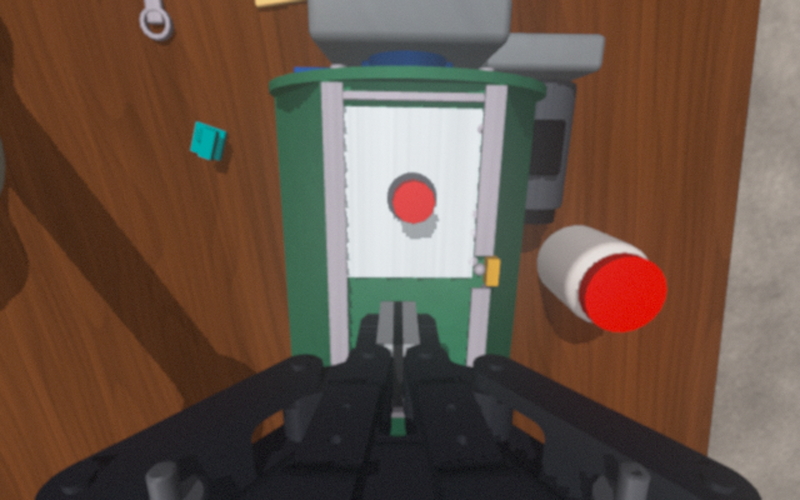

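{"op": "apply_moves", "data": {"steps": [0.7,3,0,0,1.4,6.1,0,0,1.4,6.1,-3,0,1.4,6.1,-6,0,1.4,6.1,-8,0,1.4,6.1,-8,0,1.4,6.1,-8,0]}}

```text
clock: 25.53
position: [0.5621, -0.0788, 0.2188]
ee_rot: [-0.002, 0.75, 0.662, -0.001]
contact_force: [-0.8, 2.8, -1.6]
width: -0.0
gripper_force: 1.3
```

{"op": "apply_moves", "data": {"steps": [-0.1,-1,0,0,-0.2,-2,0,0,-0.4,-3,0,0,-0.5,-4,0,0,-0.6,-5,0,0,-0.6,-5,0,0]}}

```text
clock: 26.03
position: [0.5578, -0.1322, 0.2214]
ee_rot: [0.002, 0.75, 0.662, -0.0]
contact_force: [0.7, -0.4, 0.7]
width: -0.0003
gripper_force: 0.0
```

```bash
python3 - <<'E'
from knob import *
s=get_state();print(s['position'],s['contact_force'],(s['position']-O)@X,(s['position']-O)@Y)
snap('wrist','w19'); snap('scene','sc19'); snap('side','s19')
for n in ['w19','sc19','s19']: redknob(n)
for n in ['s19','sc19']: print(theta(n,-15,15))
E
```

```text
[ 0.55779416 -0.13218181  0.22137818] [ 0.72016934 -0.3555193   0.74491357] 0.004639234025255098 0.02369680315793225
[(np.float64(3246.0), np.float64(5.0)), (np.float64(3258.0), np.float64(4.5)), (np.float64(3299.0), np.float64(2.5))]
[(np.float64(4188.0), np.float64(3.5)), (np.float64(4210.0), np.float64(1.5)), (np.float64(4213.0), np.float64(3.0))]
```

```bash
sed -i 's/>60:/>8:/' knob.py; python3 - <<'E'
from knob import *
for n in ['s18','sc18','w19','sc19','s19']: redknob(n)
E
```

```text
s18 px [307.3 170.2] area [304 167   7   8  44] P [ 0.5607 -0.0867  0.253 ] in tumbler x,y 0.002 0.0692
sc18 px [317.1 212.6] area [315 210   5   6  25] P [ 0.5652 -0.1056  0.253 ] in tumbler x,y 0.0087 0.051
w19 px [318.  326.2] area [314 325   9   4  26] P [ 0.5528 -0.1667  0.253 ] in tumbler x,y 0.0039 -0.0111
sc19 px [304.4 225.1] area [302 222   6   7  33] P [ 0.5588 -0.1604  0.253 ] in tumbler x,y 0.0091 -0.0042
```

{"op": "apply_moves", "data": {"steps": [-0.1,-1,0,0,-0.2,-2,0,0,-0.4,-3,0,0,-0.4,-3.3,0,0,-0.4,-3.3,0,0]}}

```text
clock: 26.6
position: [0.5531, -0.1634, 0.2199]
ee_rot: [0.001, 0.749, 0.662, -0.001]
contact_force: [-0.1, 0.3, 0.9]
width: 0.0
gripper_force: 0.0
```

```bash
python3 - <<'E'
from knob import *
s=get_state();print(s['position'],s['contact_force'],(s['position']-O)@X,(s['position']-O)@Y)
snap('scene','sc20'); redknob('sc20'); snap('side','s20'); redknob('s20')
E
```

```text
[ 0.55308352 -0.1633902   0.21994427] [-0.07750538  0.3357983   0.90967215] 0.00376159154615253 -0.007852892562444605
sc20 px [296.7 232.2] area [294 229   6   7  35] P [ 0.554  -0.1914  0.253 ] in tumbler x,y 0.0081 -0.0356
```

{"op": "apply_moves", "data": {"steps": [0,-0.2,0,0,0,-0.4,0,0,0,-0.4,0,0]}}

```text
clock: 26.95
position: [0.5532, -0.1658, 0.2199]
ee_rot: [0.0, 0.749, 0.663, -0.0]
contact_force: [0.4, -0.3, 0.3]
width: -0.0003
gripper_force: 0.0
```

{"op": "apply_moves", "data": {"steps": [0,-0.2,0,0,0,-0.4,0,0,0,-0.4,0,0]}}

```text
clock: 27.2
position: [0.553, -0.1693, 0.2199]
ee_rot: [-0.001, 0.749, 0.663, 0.0]
contact_force: [-1.2, 0.3, 0.0]
width: -0.0001
gripper_force: 0.7
```

```bash
python3 - <<'E'
from knob import *
s=get_state();print(s['position'],s['contact_force'],(s['position']-O)@X,(s['position']-O)@Y)
snap('scene','sc21'); redknob('sc21')
E
```

```text
[ 0.55297964 -0.16930084  0.21994568] [-1.21267792  0.28361123  0.00490294] 0.004377797644066513 -0.013732244782472732
sc21 px [295.8 233.1] area [293 230   6   7  36] P [ 0.5535 -0.1953  0.253 ] in tumbler x,y 0.0081 -0.0394
```

{"op": "apply_moves", "data": {"steps": [0,-0.2,0,0,0,-0.3,0,0,0,-0.3,0,0]}}

```text
clock: 27.5
position: [0.5529, -0.1694, 0.22]
ee_rot: [-0.003, 0.749, 0.663, 0.002]
contact_force: [0.2, 7.7, 1.1]
width: 0.0
gripper_force: 3.9
```

{"op": "apply_moves", "data": {"steps": [0,-0.2,0,0,0,-0.2,0,0,0,-0.2,0,0]}}

```text
clock: 27.75
position: [0.553, -0.1694, 0.22]
ee_rot: [-0.004, 0.749, 0.663, 0.003]
contact_force: [-0.3, 11.5, 2.2]
width: 0.0001
gripper_force: 5.7
```

{"op": "apply_moves", "data": {"steps": [0.1,1,0,0,0.1,1,4,0,0.1,1,8,3,0,5,8,7,0,9,8,7,0,13,8,7,0,17,8,7,0,21,8,7]}}

```text
clock: 28.42
position: [0.5535, 0.0365, 0.3004]
ee_rot: [0.001, 0.707, 0.707, 0.0]
contact_force: [0.4, -0.3, -0.8]
width: 0.0001
gripper_force: 0.0
```

{"op": "apply_moves", "data": {"steps": [0,4,0,0,0,8,-2,0,0,10,-6,0,0,10,-10,0,0,10,-14,0,0,10,-16,0,0,10,-16,0], "jaw": 80}}

```text
clock: 29.0
position: [0.5494, 0.135, 0.1346]
ee_rot: [-0.003, 0.707, 0.707, -0.004]
contact_force: [-0.4, -1.6, -0.7]
width: 0.059
gripper_force: 0.0
```

```bash
cat > parts.py <<'E'
from knob import *
def parts(fn,zp=.022):
    im,c=load(fn); hsv=cv2.cvtColor(im,cv2.COLOR_RGB2HSV)
    br=(hsv[...,0]>12)&(hsv[...,0]<32)&(hsv[...,1]>150)&(hsv[...,2]>110)
    q=np.array([proj(c,[x,y,.006]) for x,y in((.41,.07),(.69,.075),(.685,.30),(.41,.29))])
    reg=np.zeros(im.shape[:2],np.uint8); cv2.fillConvexPoly(reg,q.round().astype(int),1)
    dk=(hsv[...,2]<110)
    out=[]
    for nm,m in(('brass',br),('dark',dk)):
        m=cv2.morphologyEx((m&(reg>0)).astype(np.uint8),cv2.MORPH_OPEN,np.ones((3,3)))
        n,l,st,ce=cv2.connectedComponentsWithStats(m)
        for i in range(1,n):
            if st[i,4]<250: continue
            pts=np.argwhere(l==i)[:,::-1].astype(np.float32)
            w=np.array([at(c,u,v,zp)[:2] for u,v in pts]).astype(np.float32)
            r=cv2.minAreaRect(w*1000); print(nm,'px',ce[i].round(0),'n',st[i,4],'cen',w.mean(0).round(4),'rect c',np.round(r[0],0),'size',np.round(r[1],0),'ang',round(r[2]%90,1))
E
python3 - <<'E'
from parts import *
s=get_state();print(s['position'],s['width'],s['ee_rot'])
snap('wrist','w22'); parts('w22')
snap('scene','sc22'); redknob('sc22')
E
```

```text
[0.54936182 0.13495279 0.13456124] 0.059026471822757214 [-0.00279934  0.70671636  0.70747727 -0.00447841]
brass px [413.  78.] n 2149 cen [0.6263 0.2319] rect c [626. 232.] size [39. 37.] ang 53.1
brass px [208.  87.] n 2070 cen [0.4545 0.2248] rect c [455. 224.] size [41. 35.] ang 4.5
brass px [411. 184.] n 1644 cen [0.6318 0.1414] rect c [632. 141.] size [34. 42.] ang 50.2
brass px [309. 199.] n 1516 cen [0.5387 0.1275] rect c [539. 127.] size [35. 39.] ang 12.2
dark px [323.  80.] n 14373 cen [0.5518 0.2252] rect c [548. 184.] size [265. 210.] ang 0.9
dark px [313.  72.] n 1695 cen [0.5433 0.2361] rect c [543. 236.] size [33. 34.] ang 40.3
dark px [233. 183.] n 1352 cen [0.4694 0.1422] rect c [468. 141.] size [40. 32.] ang 14.5
dark px [248. 241.] n 1026 cen [0.4803 0.0849] rect c [480.  85.] size [79. 14.] ang 0.3
dark px [324. 240.] n 708 cen [0.5532 0.0863] rect c [553.  86.] size [52. 13.] ang 0.3
sc22 px [295.5 233.3] area [293 230   6   7  34] P [ 0.5533 -0.1962  0.253 ] in tumbler x,y 0.008 -0.0404
```

{"op": "apply_moves", "data": {"steps": [-0.5,-0.4,-3,6,-1,-0.8,-6,12,-1,-0.8,-9,12,-1,-0.8,-11,12,-1,-0.8,-12.5,12,-1,-0.8,-13.7,12,-1,-0.8,-14.5,12,-1,-0.8,-14.5,12], "jaw": 117}}

```text
clock: 29.77
position: [0.5447, 0.1272, -0.0044]
ee_rot: [0.001, 0.629, 0.777, 0.001]
contact_force: [0.6, 0.1, 0.1]
width: 0.0463
gripper_force: 0.0
```

{"op": "apply_moves", "data": {"steps": [0,0,0,0,0,0,0,0,0,0,0,0,0,0,0,0,0,0,0,0], "jaw": 200, "newtons": 50}}

```text
clock: 30.18
position: [0.5447, 0.1274, -0.0032]
ee_rot: [0.001, 0.629, 0.777, 0.001]
contact_force: [0.7, -0.5, 6.1]
width: 0.0308
gripper_force: 50.5
```

{"op": "apply_moves", "data": {"steps": [0,0,2,0,0,0,6,0,0,0,10,0,0,0,14,0,0,-1,18,-5,0,-4,22,-12,0.3,-8,25,-19,0.6,-12,26,-19]}}

```text
clock: 30.85
position: [0.5497, 0.0218, 0.2542]
ee_rot: [0.002, 0.749, 0.662, 0.003]
contact_force: [0.4, -0.4, -1.6]
width: 0.0306
gripper_force: 50.5
```

{"op": "apply_moves", "data": {"steps": [0.3,-4,0,0,0.6,-8,0,0,0.6,-10.8,0,0,0.6,-10.8,-2,0,0.6,-10.8,-2,0,0.6,-10.8,-2,0]}}

```text
clock: 31.35
position: [0.5532, -0.0863, 0.2287]
ee_rot: [-0.001, 0.749, 0.662, -0.0]
contact_force: [0.7, 0.7, -2.5]
width: 0.0309
gripper_force: 50.4
```

{"op": "apply_moves", "data": {"steps": [0.3,-1.4,0,0,0.3,-1.4,-0.5,0,0.3,-1.4,-0.5,0,0.3,-1.4,-0.5,0]}}

```text
clock: 31.68
position: [0.5572, -0.1, 0.2246]
ee_rot: [-0.0, 0.749, 0.663, 0.0]
contact_force: [0.6, 0.1, -1.1]
width: 0.0306
gripper_force: 50.4
```

{"op": "apply_moves", "data": {"steps": [0,0,0,0,0,0,0,0,0,0,0,0,0,0,1,0,0,0,3,0], "jaw": 117}}

```text
clock: 32.1
position: [0.5558, -0.1001, 0.2534]
ee_rot: [-0.002, 0.749, 0.663, -0.001]
contact_force: [-0.9, -0.7, 0.1]
width: 0.0466
gripper_force: 0.0
```

```bash
python3 - <<'E'
from parts import *
s=get_state();print(s['position'],s['width'])
print('rel',(s['position']-O)@X,(s['position']-O)@Y)
snap('scene','sc23'); redknob('sc23'); parts('sc23'); snap('side','s23'); 
im,c=load('s23'); hsv=cv2.cvtColor(im,cv2.COLOR_RGB2HSV)
m=((hsv[...,0]>12)&(hsv[...,0]<32)&(hsv[...,1]>150)&(hsv[...,2]>110)).astype(np.uint8)
n,l,st,ce=cv2.connectedComponentsWithStats(m)
for i in range(1,n):
    if st[i,4]>12: print(ce[i].round(0),st[i,4],at(c,*ce[i],.02).round(3))
E
```

```text
[ 0.55581121 -0.10006344  0.25338251] 0.04655543468252333
rel -0.0012377022333424454 0.05533512448305146
sc23 px [295.5 233.2] area [293 230   6   7  35] P [ 0.5533 -0.1959  0.253 ] in tumbler x,y 0.0079 -0.0401
dark px [323. 191.] n 308 cen [0.4486 0.1016] rect c [441. 103.] size [ 74. 140.] ang 42.2
[310. 229.] 97 [ 0.56  -0.085  0.02 ]
[277. 280.] 150 [0.632 0.143 0.02 ]
[274. 305.] 181 [0.626 0.233 0.02 ]
[336. 307.] 172 [0.456 0.227 0.02 ]
```

{"op": "apply_moves", "data": {"steps": [0.5,2,1.5,-5,1.5,5,2,-11,2.5,8.5,2,-17,3.5,12,2,-23,4.5,15.5,2,-28,5.5,18,0,-33,6.8,20.5,-2,-33,7.4,22.5,-5,-33]}}

```text
clock: 32.87
position: [0.6341, 0.1269, 0.2062]
ee_rot: [0.001, 0.906, 0.423, 0.003]
contact_force: [0.5, -0.2, -0.3]
width: 0.0461
gripper_force: 0.0
```

{"op": "apply_moves", "data": {"steps": [0,1.6,-3,0,0,1.6,-6,0,0,1.6,-9,0,0,1.6,-12,0,0,1.6,-14,0,0,1.6,-14,0,0,1.6,-14,0]}}

```text
clock: 33.45
position: [0.6305, 0.1404, 0.0637]
ee_rot: [-0.0, 0.906, 0.423, -0.001]
contact_force: [-0.2, 0.1, 0.4]
width: 0.0463
gripper_force: 0.0
```

{"op": "apply_moves", "data": {"steps": [0.1,0.1,-2,0,0.1,0.1,-4,0,0.1,0.1,-5.5,0,0.1,0.1,-6.7,0,0.1,0.1,-6.7,0,0.1,0.1,-6.7,0]}}

```text
clock: 33.95
position: [0.6331, 0.1414, -0.0014]
ee_rot: [0.0, 0.906, 0.423, 0.001]
contact_force: [0.2, 0.5, 0.1]
width: 0.0462
gripper_force: 0.0
```

{"op": "apply_moves", "data": {"steps": [0,0,0,0,0,0,0,0,0,0,0,0,0,0,0,0,0,0,0,0,0,0,2,0,0,0,5,0], "jaw": 200}}

```text
clock: 34.53
position: [0.6292, 0.1409, 0.045]
ee_rot: [-0.001, 0.906, 0.423, -0.004]
contact_force: [-0.1, -0.8, -2.2]
width: 0.0305
gripper_force: 50.3
```

{"op": "apply_moves", "data": {"steps": [0,0,4,0,0,0,8,6,0,0,12,12,-0.5,-0.5,16,18,-1.2,-2,19,24,-2.5,-4.5,21,30,-4,-8,21,33,-5,-11,21,33]}}

```text
clock: 35.2
position: [0.5815, 0.0302, 0.2598]
ee_rot: [0.002, 0.748, 0.664, 0.001]
contact_force: [0.5, -0.2, -2.4]
width: 0.0307
gripper_force: 50.3
```

{"op": "apply_moves", "data": {"steps": [-0.8,-3.2,0,0,-1.6,-6.4,0,0,-2.4,-9.6,0,0,-2.5,-12.5,0,0,-2.5,-13.2,-1,0,-2.5,-13.2,-2,0,-2.5,-13.2,-2,0,-2.5,-13.2,-2,0]}}

```text
clock: 35.87
position: [0.5564, -0.0992, 0.2364]
ee_rot: [-0.002, 0.749, 0.663, -0.0]
contact_force: [-0.1, 0.2, -2.4]
width: 0.0303
gripper_force: 50.2
```

Release, then go to D (.4545,.2248), turn +4.5 (from −7: +11.5).

{"op": "apply_moves", "data": {"steps": [0,-0.1,-1.2,0,0,-0.1,-1.2,0,0,-0.1,-1.2,0]}}

```text
clock: 36.12
position: [0.557, -0.1002, 0.2254]
ee_rot: [-0.001, 0.748, 0.663, -0.0]
contact_force: [-0.3, 0.2, -1.7]
width: 0.0308
gripper_force: 50.2
```

{"op": "apply_moves", "data": {"steps": [0,0,0,0,0,0,0,0,0,0,0,0,0,0,0,0,0,0,2,0,0,0,5,0], "jaw": 117}}

```text
clock: 36.62
position: [0.5554, -0.101, 0.2735]
ee_rot: [-0.003, 0.749, 0.663, -0.002]
contact_force: [0.9, -0.1, 0.6]
width: 0.0463
gripper_force: 0.0
```

{"op": "apply_moves", "data": {"steps": [-1,3.5,0,4,-2,7,0,8,-3,10.5,0,11.5,-4,14,0,11.5,-5,17.5,0,11.5,-6,21,0,11.5,-7,24.5,0,11.5,-8,28,0,11.5]}}

```text
clock: 37.28
position: [0.4766, 0.1799, 0.2763]
ee_rot: [0.0, 0.679, 0.734, 0.001]
contact_force: [1.0, 0.1, 0.3]
width: 0.0462
gripper_force: 0.0
```

```bash
cat > yel.py <<'E'
from parts import *
def yel(fn):
    im,c=load(fn); hsv=cv2.cvtColor(im,cv2.COLOR_RGB2HSV)
    m=((hsv[...,0]>12)&(hsv[...,0]<32)&(hsv[...,1]>150)&(hsv[...,2]>110)).astype(np.uint8)
    d=((hsv[...,2]<90)).astype(np.uint8)
    for nm,m in(('brass',m),('dark',d)):
        n,l,st,ce=cv2.connectedComponentsWithStats(m)
        for i in range(1,n):
            P=at(c,*ce[i],.02)
            if st[i,4]>25 and .4<P[0]<.7 and .07<P[1]<.3: print(nm,ce[i].round(0),st[i,4],P.round(3))
E
python3 - <<'E'
from yel import *
s=get_state();print(s['position'],s['width'])
snap('side','s24'); yel('s24'); snap('wrist','w24'); parts('w24'); snap('scene','sc24'); redknob('sc24')
E
```

```text
[0.47662419 0.17992557 0.27627349] 0.04619642397637093
brass [274. 305.] 180 [0.626 0.233 0.02 ]
brass [336. 307.] 171 [0.456 0.227 0.02 ]
dark [333. 285.] 97 [0.468 0.149 0.02 ]
dark [303. 310.] 129 [0.544 0.243 0.02 ]
brass px [307. 139.] n 677 cen [0.4551 0.2245] rect c [455. 224.] size [33. 34.] ang 4.8
brass px [435. 144.] n 838 cen [0.6258 0.2316] rect c [626. 232.] size [37. 40.] ang 52.4
brass px [463. 184.] n 286 cen [0.6734 0.1814] rect c [674. 181.] size [12. 62.] ang 1.6
dark px [354.  95.] n 1568 cen [0.5118 0.2845] rect c [510. 284.] size [147.  17.] ang 2.1
dark px [373. 135.] n 522 cen [0.542  0.2371] rect c [542. 237.] size [32. 31.] ang 39.0
dark px [311. 199.] n 446 cen [0.4677 0.1423] rect c [468. 142.] size [30. 31.] ang 13.5
sc24 px [295.5 233. ] area [293 230   6   7  38] P [ 0.5528 -0.1954  0.253 ] in tumbler x,y 0.0074 -0.0397
```

{"op": "apply_moves", "data": {"steps": [-1,2,-3,0,-2.1,4.5,-5,0,-2.1,4.5,-9,0,-2.1,4.5,-13,0,-2.1,4.5,-17,0,-2.1,4.5,-20,0,-2.1,4.5,-22,0,-2.1,4.5,-22,0]}}

```text
clock: 38.1
position: [0.4534, 0.2209, 0.0517]
ee_rot: [-0.002, 0.679, 0.734, -0.004]
contact_force: [-0.2, -0.6, 0.7]
width: 0.0457
gripper_force: 0.0
```

{"op": "apply_moves", "data": {"steps": [0,0,-2,0,0,0,-4,0,0,0,-5.3,0,0,0,-5.8,0,0,0,-5.8,0]}}

```text
clock: 38.52
position: [0.4569, 0.2228, -0.0022]
ee_rot: [0.0, 0.679, 0.734, -0.0]
contact_force: [0.2, -0.6, 0.1]
width: 0.0459
gripper_force: 0.0
```

{"op": "apply_moves", "data": {"steps": [0,0,0,0,0,0,0,0,0,0,0,0,0,0,0,0,0,0,0,0,0,0,2,0,0,0,5,0], "jaw": 200}}

```text
clock: 39.1
position: [0.4537, 0.2225, 0.0462]
ee_rot: [-0.002, 0.679, 0.734, -0.003]
contact_force: [0.4, -0.3, -1.2]
width: 0.0306
gripper_force: 50.2
```

{"op": "apply_moves", "data": {"steps": [0,0,4,0,0,0,8,0,0,0,12,0,0.5,-1,16,-4,1.2,-3,19,-8,2,-6,21.5,-11.5,3,-9.5,21.5,-11.5,4,-13,21.5,-11.5]}}

```text
clock: 39.77
position: [0.4972, 0.0926, 0.2652]
ee_rot: [0.002, 0.748, 0.663, 0.002]
contact_force: [0.5, 0.4, -1.4]
width: 0.0307
gripper_force: 50.3
```

{"op": "apply_moves", "data": {"steps": [1,-3.5,0,0,2,-7,0,0,3,-10.5,0,0,4,-14,0,0,5,-17,0,0,6,-19.3,0,0,6,-19.3,-1,0,6,-19.3,-2,0]}}

```text
clock: 40.43
position: [0.5566, -0.1008, 0.2422]
ee_rot: [0.0, 0.75, 0.662, 0.0]
contact_force: [-0.2, 0.2, -2.3]
width: 0.0306
gripper_force: 50.3
```

{"op": "apply_moves", "data": {"steps": [0,0,0,0,0,0,0,0]}}

```text
clock: 40.6
position: [0.5549, -0.0982, 0.2416]
ee_rot: [-0.001, 0.749, 0.663, -0.001]
contact_force: [-0.2, -0.1, -0.7]
width: 0.0307
gripper_force: 50.2
```

{"op": "apply_moves", "data": {"steps": [0.2,-0.2,-1,0,0.2,-0.2,-1.7,0,0.2,-0.2,-1.7,0]}}

```text
clock: 40.85
position: [0.5571, -0.1006, 0.2239]
ee_rot: [-0.001, 0.749, 0.663, -0.001]
contact_force: [1.0, 0.2, -3.2]
width: 0.0307
gripper_force: 50.2
```

{"op": "apply_moves", "data": {"steps": [0,0,0,0,0,0,0,0,0,0,0,0,0,0,0,0,0,0,2,0,0,0,5,0], "jaw": 117}}

```text
clock: 41.35
position: [0.5564, -0.1011, 0.2735]
ee_rot: [-0.003, 0.749, 0.663, -0.002]
contact_force: [1.0, -0.2, -1.0]
width: 0.046
gripper_force: 0.0
```

{"op": "apply_moves", "data": {"steps": [0.8,3.5,0,-6,1.6,7,0,-12,2.4,10.5,0,-18,3.2,14,0,-24,4,17.5,0,-30,4.8,21,0,-30,5.6,24.5,0,-30,6.4,28,0,-30]}}

```text
clock: 42.02
position: [0.6225, 0.1802, 0.2761]
ee_rot: [0.0, 0.895, 0.446, 0.0]
contact_force: [0.2, -0.2, -0.2]
width: 0.0463
gripper_force: 0.0
```

```bash
python3 - <<'E'
from yel import *
s=get_state();print(s['position'],s['width'],s['ee_rot'])
snap('side','s25'); yel('s25'); snap('wrist','w25'); parts('w25'); snap('scene','sc25'); redknob('sc25')
E
```

```text
[0.62254037 0.18015258 0.27614942] 0.04628162930529482 [2.31649143e-04 8.94933615e-01 4.46198974e-01 4.95692324e-04]
brass [274. 305.] 180 [0.626 0.233 0.02 ]
dark [333. 285.] 97 [0.468 0.149 0.02 ]
dark [303. 310.] 128 [0.544 0.243 0.02 ]
brass px [301. 141.] n 687 cen [0.6265 0.2312] rect c [626. 231.] size [34. 33.] ang 53.1
dark px [216. 155.] n 1323 cen [0.5237 0.284 ] rect c [520. 284.] size [146.  17.] ang 1.2
dark px [251. 173.] n 511 cen [0.5458 0.2367] rect c [545. 237.] size [30. 34.] ang 41.9
dark px [254. 275.] n 1414 cen [0.4505 0.1164] rect c [446. 121.] size [101.  65.] ang 54.5
sc25 px [295.4 233.1] area [293 230   6   7  36] P [ 0.5528 -0.196   0.253 ] in tumbler x,y 0.0074 -0.0402
```

{"op": "apply_moves", "data": {"steps": [0.2,2,-3,0,0.4,5.1,-5,0,0.4,5.1,-9,0,0.4,5.1,-13,0,0.4,5.1,-17,0,0.4,5.1,-20,0,0.4,5.1,-22,0,0.4,5.1,-22,0]}}

```text
clock: 42.83
position: [0.6225, 0.2268, 0.0506]
ee_rot: [-0.001, 0.895, 0.446, -0.005]
contact_force: [-0.5, 0.5, 0.2]
width: 0.046
gripper_force: 0.0
```

{"op": "apply_moves", "data": {"steps": [0,0,-2,0,0,0,-4,0,0,0,-5.3,0,0,0,-5.8,0,0,0,-5.8,0]}}

```text
clock: 43.25
position: [0.6264, 0.2285, -0.0021]
ee_rot: [0.0, 0.895, 0.446, -0.0]
contact_force: [-0.1, 0.8, 0.3]
width: 0.046
gripper_force: 0.0
```

{"op": "apply_moves", "data": {"steps": [0,0,0,0,0,0,0,0,0,0,0,0,0,0,0,0,0,0,0,0,0,0,2,0,0,0,5,0], "jaw": 200}}

```text
clock: 43.83
position: [0.6233, 0.2286, 0.045]
ee_rot: [-0.001, 0.895, 0.446, -0.004]
contact_force: [0.1, -0.2, -1.9]
width: 0.0304
gripper_force: 50.6
```

{"op": "apply_moves", "data": {"steps": [0,0,4,0,0,0,8,6,0,0,12,12,-0.5,-1,16,18,-1,-3,19,24,-1.7,-6,21.5,30,-2.5,-9.5,21.5,30,-3.3,-13,21.5,30]}}

```text
clock: 44.5
position: [0.5937, 0.0987, 0.2652]
ee_rot: [0.002, 0.748, 0.663, 0.002]
contact_force: [1.2, -0.5, -2.8]
width: 0.0306
gripper_force: 50.7
```

{"op": "apply_moves", "data": {"steps": [-0.6,-3.5,0,0,-1.2,-7,0,0,-1.8,-10.5,0,0,-2.4,-14,0,0,-3,-17,0,0,-3.6,-19.8,0,0,-3.6,-19.8,-1,0,-3.6,-19.8,-2,0]}}

```text
clock: 45.17
position: [0.5571, -0.1, 0.2427]
ee_rot: [0.001, 0.75, 0.661, 0.0]
contact_force: [0.9, 1.2, -2.5]
width: 0.0302
gripper_force: 50.7
```

{"op": "apply_moves", "data": {"steps": [0,0,-0.5,0,0,0,-1,0,0,0,-1,0]}}

```text
clock: 45.42
position: [0.5566, -0.0972, 0.2311]
ee_rot: [-0.001, 0.748, 0.663, -0.001]
contact_force: [-0.9, 0.8, -2.8]
width: 0.0304
gripper_force: 50.6
```

{"op": "apply_moves", "data": {"steps": [0,-0.3,-0.6,0,0,-0.3,-0.6,0]}}

```text
clock: 45.58
position: [0.5571, -0.1012, 0.2258]
ee_rot: [-0.0, 0.749, 0.663, -0.0]
contact_force: [0.3, 0.4, -1.8]
width: 0.0306
gripper_force: 50.6
```

{"op": "apply_moves", "data": {"steps": [0,0,0,0,0,0,0,0,0,0,0,0,0,0,0,0,0,0,3,0,0,0,6.5,0], "jaw": 117}}

```text
clock: 46.08
position: [0.5555, -0.1011, 0.2899]
ee_rot: [-0.003, 0.749, 0.663, -0.002]
contact_force: [0.5, -0.7, -0.6]
width: 0.0462
gripper_force: 0.0
```

{"op": "apply_moves", "data": {"steps": [-0.3,-3,1,0,-0.6,-6,1,0,-0.9,-9,1,0,-1.4,-13,1,0,-1.4,-13,1,0,-1.4,-13,1,0], "jaw": 255}}

```text
clock: 46.58
position: [0.5429, -0.2337, 0.3015]
ee_rot: [0.0, 0.75, 0.661, 0.0]
contact_force: [0.1, 0.6, -0.2]
width: 0.0001
gripper_force: 0.0
```

```bash
python3 - <<'E'
from yel import *
s=get_state();print(s['position'],s['width'],(s['position']-O)@X,(s['position']-O)@Y)
snap('side','s26'); yel('s26'); redknob('s26'); snap('scene','sc26'); redknob('sc26'); snap('wrist','w26'); redknob('w26')
# brass inside port in the wrist picture
im,c=load('w26'); hsv=cv2.cvtColor(im,cv2.COLOR_RGB2HSV)
q=np.array([proj(c,O+sx*X+sy*Y+.09*Z) for sx,sy in((-.033,.014),(.033,.014),(.033,.096),(-.033,.096))]); print(q.round(0).tolist())
m=np.zeros(im.shape[:2],np.uint8); cv2.fillConvexPoly(m,q.round().astype(int),1)
P=hsv[m>0]; print(len(P),np.median(P,0), 'brass',np.sum((P[:,0]>12)&(P[:,0]<32)&(P[:,1]>150)), 'green',np.sum((P[:,0]>55)&(P[:,0]<95)&(P[:,1]>70)))
E
```

```text
[ 0.54291965 -0.23367781  0.30150381] 0.0001001509552067987 0.002227101571500561 -0.07885499409322712
dark [333. 285.] 97 [0.468 0.149 0.02 ]
dark [303. 310.] 131 [0.544 0.243 0.02 ]
s26 px [314.5 154.2] area [312 151   6   7  40] P [ 0.5478 -0.1781  0.253 ] in tumbler x,y 0.0003 -0.0231
sc26 px [295.4 233. ] area [293 229   6   8  37] P [ 0.5525 -0.1955  0.253 ] in tumbler x,y 0.0071 -0.0398
w26 px [320.7 158. ] area [305 142  33  33 841] P [ 0.5492 -0.1927  0.253 ] in tumbler x,y 0.0035 -0.0374
[[270.0, 82.0], [361.0, 82.0], [366.0, -51.0], [265.0, -51.0]]
7968 [19. 30. 59.] brass 2024 green 419
```

{"op": "apply_moves", "data": {"steps": [0,0.2,-3,0,0,0.2,-6,0,0,0.2,-8.1,0,0,0.2,-8.1,0,0,0.2,-8.1,0]}}

```text
clock: 47.15
position: [0.543, -0.2281, 0.2202]
ee_rot: [-0.001, 0.748, 0.663, -0.0]
contact_force: [-0.2, 0.3, 0.6]
width: -0.0003
gripper_force: 0.0
```

{"op": "apply_moves", "data": {"steps": [0.2,1.5,0,0,0.3,2.7,0,0,0.4,3.7,0,0,0.6,4.7,0,0,0.7,5.7,0,0,0.8,6.7,0,0,0.9,7.7,0,0,1,8.5,0,0]}}

```text
clock: 47.82
position: [0.5538, -0.1464, 0.2218]
ee_rot: [0.003, 0.749, 0.663, -0.001]
contact_force: [0.2, -9.5, 2.6]
width: -0.0001
gripper_force: 3.7
```

{"op": "apply_moves", "data": {"steps": [0.1,0.6,0,0,0.1,0.6,0,0]}}

```text
clock: 47.98
position: [0.5543, -0.1365, 0.221]
ee_rot: [-0.001, 0.749, 0.663, 0.001]
contact_force: [-0.7, 0.7, 0.3]
width: -0.0001
gripper_force: 0.0
```

```bash
python3 - <<'E'
from yel import *
s=get_state();print(s['position'],s['contact_force'],(s['position']-O)@X,(s['position']-O)@Y)
snap('side','s27'); redknob('s27'); snap('scene','sc27'); redknob('sc27'); snap('wrist','w27'); redknob('w27')
print(theta('sc27',-15,15))
E
```

```text
[ 0.55434282 -0.13649444  0.22096778] [-0.72732144  0.65099897  0.31152338] 0.0017383875046070084 0.018996207637737024
s27 px [308.6 167.5] area [306 164   7   8  45] P [ 0.5585 -0.1017  0.253 ] in tumbler x,y 0.0017 0.054
w27 px [325.5 216.8] area [ 301  191   50   51 1931] P [ 0.5595 -0.1144  0.253 ] in tumbler x,y 0.0041 0.0415
[(np.float64(4097.0), np.float64(1.5)), (np.float64(4115.0), np.float64(2.5)), (np.float64(4118.0), np.float64(3.0))]
```

{"op": "apply_moves", "data": {"steps": [0.1,0.5,0,0,0.1,1,0,0,0.1,1.2,0,0,0.1,1.2,0,0]}}

```text
clock: 48.47
position: [0.5552, -0.1288, 0.2203]
ee_rot: [0.002, 0.749, 0.662, -0.002]
contact_force: [-0.7, -5.4, -2.3]
width: 0.0
gripper_force: 2.5
```

{"op": "apply_moves", "data": {"steps": [0,0.2,0,0,0,0.2,0,0,0,0.2,0,0]}}

```text
clock: 48.72
position: [0.5553, -0.1243, 0.2205]
ee_rot: [-0.0, 0.749, 0.663, 0.0]
contact_force: [0.2, -1.1, -0.3]
width: -0.0002
gripper_force: 0.3
```

{"op": "apply_moves", "data": {"steps": [0,0.2,0,0,0,0.2,0,0,0,0.2,0,0]}}

```text
clock: 48.97
position: [0.5551, -0.1221, 0.2206]
ee_rot: [-0.0, 0.749, 0.663, 0.0]
contact_force: [1.2, 0.3, -0.6]
width: -0.0001
gripper_force: 0.1
```

```bash
python3 - <<'E'
from yel import *
s=get_state();print(s['position'],s['contact_force'],(s['position']-O)@X,(s['position']-O)@Y)
snap('side','s28'); redknob('s28'); snap('wrist','w28'); redknob('w28'); redknob('s18')
E
```

```text
[ 0.5551307  -0.12207264  0.22063701] [ 1.1818868   0.27012421 -0.56172987] 0.0007653102406252543 0.03340670266946558
s28 px [307.6 170.1] area [305 166   7   9  47] P [ 0.56   -0.0875  0.253 ] in tumbler x,y 0.0014 0.0683
w28 px [327.1 218.6] area [ 302  194   51   50 1924] P [ 0.5613 -0.1002  0.253 ] in tumbler x,y 0.0042 0.0559
s18 px [307.3 170.2] area [304 167   7   8  44] P [ 0.5607 -0.0867  0.253 ] in tumbler x,y 0.002 0.0692
```

{"op": "apply_moves", "data": {"steps": [0,0.2,0,0,0,0.3,0,0,0,0.3,0,0]}}

```text
clock: 49.32
position: [0.555, -0.1219, 0.2207]
ee_rot: [0.002, 0.749, 0.663, -0.002]
contact_force: [0.3, -6.0, -1.3]
width: -0.0
gripper_force: 3.0
```

{"op": "apply_moves", "data": {"steps": [-0.1,-1,0,0,-0.1,-1,3,0,-0.1,-1,7,0,-0.1,3,8,3,-0.5,7,8,7,-1,11,8,7,-1.5,15,8,7,-2,19,8,7]}}

```text
clock: 49.98
position: [0.5346, 0.0721, 0.3008]
ee_rot: [-0.0, 0.707, 0.707, 0.0]
contact_force: [0.3, -0.5, -0.2]
width: 0.0
gripper_force: 0.0
```

{"op": "apply_moves", "data": {"steps": [-0.5,3,-2,0,-1,6,-5,0,-1.5,6,-8,0,-2,6,-12,0,-2,6,-14,0,-2,6,-14,0,-2,6,-14,0], "jaw": 90}}

```text
clock: 50.57
position: [0.5147, 0.1304, 0.1602]
ee_rot: [-0.001, 0.707, 0.707, -0.001]
contact_force: [-0.4, 0.2, -0.1]
width: 0.0557
gripper_force: 0.0
```

```bash
python3 - <<'E'
from yel import *
s=get_state();print(s['position'],s['width'],s['ee_rot'])
snap('side','s29'); yel('s29'); redknob('s29'); snap('scene','sc29'); redknob('sc29'); redknob('sc18')
im,c=snap('wrist','w29'); parts('w29')
# brightness of dark parts in local rotated patches
g=cv2.cvtColor(im,cv2.COLOR_RGB2GRAY)
for (x,y,a) in ((.468,.142,14),(.543,.237,40)):
    a=np.radians(a); print(x,y)
    for j in np.linspace(.018,-.018,10):
        print(' '.join('%3d'%g[int(v),int(u)] for u,v in [np.clip(proj(c,[x+i*np.cos(a)-j*np.sin(a),y+i*np.sin(a)+j*np.cos(a),.026]),0,399) for i in np.linspace(-.018,.018,10)]))
E
```

```text
[0.51474917 0.13042577 0.1601586 ] 0.05571060135148385 [-8.48892252e-04  7.07142879e-01  7.07069890e-01 -6.31381299e-04]
dark [333. 285.] 96 [0.468 0.149 0.02 ]
dark [303. 310.] 130 [0.544 0.243 0.02 ]
sc29 px [317.1 212.4] area [315 209   5   7  29] P [ 0.565 -0.105  0.253] in tumbler x,y 0.0085 0.0516
sc18 px [317.1 212.6] area [315 210   5   6  25] P [ 0.5652 -0.1056  0.253 ] in tumbler x,y 0.0087 0.051
dark px [357.  75.] n 12565 cen [0.5529 0.2285] rect c [547. 185.] size [267. 214.] ang 0.8
dark px [347.  72.] n 1449 cen [0.5428 0.236 ] rect c [542. 236.] size [35. 33.] ang 40.2
dark px [270. 174.] n 1059 cen [0.4689 0.1418] rect c [468. 141.] size [36. 32.] ang 14.2
dark px [351. 227.] n 567 cen [0.5509 0.0852] rect c [552.  85.] size [13. 52.] ang 89.9
dark px [280. 229.] n 911 cen [0.4768 0.0839] rect c [476.  84.] size [80. 13.] ang 0.8
0.468 0.142
183 184 180 181 181 184 182 182 187 187
183 128  72  71  71  74  73  74  75  83
151  72  73  74  81  78  76  78  76  84
117  72  74  76  75  77  78  78  74  78
124  71  73  74  76  75  76  77  77  81
157 105  66  67  65  66  70  67  69  81
175 144  72  70  67  69  70  61  68  74
180 154  59  60  63  73  77  63  70  73
182 163  69  66  67  65  67  72  76  75
177 159 105 122 131 125 136 124 130 131
0.543 0.237
173 176 179 182 179 181 184 182 188 183
118  86 114 103 103  72  77  78  77 186
 79  79  82  71  76  61  77  77  79 183
 78  80  71  60  73  61  77  77  77 172
 79  70  72  62  75  61  78  80  79 172
 77  67  65  68  61  60  77  80  80 180
 82  72  68  81  73  63  80  77  77 175
 81  71  71  75  68  63  80  80  78 161
 80  72  69  69  68  64  77  79  79 162
107 100  93  98  96 100 100 112 151 177
```

{"op": "apply_moves", "data": {"steps": [-2,0.7,-2,7,-4,1.4,-4,14,-4.7,1.5,-7,14,-4.7,1.5,-10,14,-4.7,1.5,-12.5,14,-4.7,1.5,-14.5,14,-4.7,1.5,-15.8,14,-4.7,1.5,-15.8,14], "jaw": 105}}

```text
clock: 51.38
position: [0.4681, 0.1451, 0.0017]
ee_rot: [-0.001, 0.616, 0.788, -0.001]
contact_force: [-0.4, -0.5, 0.3]
width: 0.0505
gripper_force: 0.0
```

{"op": "apply_moves", "data": {"steps": [0,0,-0.3,0,0,0,-0.3,0]}}

```text
clock: 51.55
position: [0.4699, 0.1455, 0.0008]
ee_rot: [0.001, 0.616, 0.788, 0.001]
contact_force: [-0.5, 0.1, -0.0]
width: 0.05
gripper_force: 0.0
```

{"op": "apply_moves", "data": {"steps": [0,0,0,0,0,0,0,0,0,0,0,0,0,0,0,0,0,0,0,0,0,0,2,0,0,0,5,0], "jaw": 200}}

```text
clock: 52.13
position: [0.4659, 0.145, 0.0486]
ee_rot: [-0.002, 0.616, 0.788, -0.002]
contact_force: [0.9, 1.0, -1.1]
width: 0.0305
gripper_force: 50.3
```

{"op": "apply_moves", "data": {"steps": [0,0,4,0,0,0,8,0,0,2,11,-7,0.2,6,11,-14,0.4,10,11,-14,0.6,14,11,-14,0.8,18,11,-14,1,22,11,-14]}}

```text
clock: 52.8
position: [0.4779, 0.3673, 0.1605]
ee_rot: [0.0, 0.707, 0.707, 0.001]
contact_force: [0.7, -0.6, -0.8]
width: 0.0302
gripper_force: 50.4
```

{"op": "apply_moves", "data": {"steps": [0.2,2.3,0,0,0.2,2.3,-3,0,0.2,2.3,-6,0,0.2,2.3,-9,0,0.2,2.3,-10.5,0,0.2,2.3,-10.5,0]}}

```text
clock: 53.3
position: [0.4772, 0.3866, 0.0508]
ee_rot: [-0.001, 0.707, 0.707, -0.004]
contact_force: [-1.1, -0.5, -1.6]
width: 0.0307
gripper_force: 50.3
```

```bash
python3 - <<'E'
from yel import *
s=get_state();print(s['position'],s['width'],s['contact_force'])
im,c=snap('side','s30'); yel('s30')
p=s['position']; print('tcp px',proj(c,p+[0,0,.022]), [proj(c,[x,y,.085]).round(0).tolist() for x,y in((.424,.32),(.573,.32),(.573,.47),(.424,.47))])
E
```

```text
[0.47717968 0.38660643 0.05080468] 0.030653599201707803 [-1.13336327 -0.54633426 -1.63813238]
dark [300. 265.] 76 [0.573 0.08  0.02 ]
dark [319. 289.] 66 [0.51  0.166 0.02 ]
dark [322. 328.] 1650 [0.489 0.295 0.02 ]
tcp px [323.74364995 348.27905144] [[347.0, 322.0], [287.0, 319.0], [277.0, 376.0], [345.0, 381.0]]
```

{"op": "apply_moves", "data": {"steps": [0,0,-0.5,0,0,0,-0.5,0,0,0,-0.5,0,0,0,-0.5,0,0,0,2,0,0,0,6,0,0,0,10,0,0,-1,13,0], "jaw": 105}}

```text
clock: 54.02
position: [0.4814, 0.3804, 0.1889]
ee_rot: [0.0, 0.707, 0.707, 0.003]
contact_force: [0.7, 0.0, 0.2]
width: 0.0502
gripper_force: 0.0
```

{"op": "apply_moves", "data": {"steps": [0.5,-3,0,-7,1,-6,0,-14,1.5,-9,0,-21,2,-12,0,-28,2.5,-15,0,-35,3,-17,0,-42,4,-17,0,-49,4,-17,0,-50]}}

```text
clock: 54.68
position: [0.5224, 0.2071, 0.1859]
ee_rot: [0.0, 0.941, 0.339, 0.002]
contact_force: [-0.0, 0.0, 0.4]
width: 0.05
gripper_force: 0.0
```

```bash
python3 - <<'E'
from yel import *
s=get_state();print(s['position'],s['width'],s['ee_rot'])
im,c=snap('side','s31'); yel('s31'); 
hsv=cv2.cvtColor(im,cv2.COLOR_RGB2HSV)
for z in (.0,): 
    d=(hsv[...,2]<75).astype(np.uint8); n,l,st,ce=cv2.connectedComponentsWithStats(d)
    for i in range(1,n):
        if st[i,4]>15 and 270<ce[i][0]<350 and 315<ce[i][1]<385: print('crate dark',ce[i].round(0),st[i,4],at(c,*ce[i],.02).round(3))
b,_=load('s29'); df=np.abs(im.astype(int)-b).sum(2)[322:380,280:345]; ys,xs=np.nonzero(df>90); print('changed',len(xs),xs.mean()+280 if len(xs) else 0,ys.mean()+322 if len(ys) else 0)
snap('wrist','w31'); parts('w31')
E
```

```text
[0.52242146 0.20714413 0.18593548] 0.05004588372234642 [3.82672101e-04 9.40621515e-01 3.39451008e-01 2.00803473e-03]
dark [303. 310.] 129 [0.544 0.243 0.02 ]
crate dark [320. 365.] 26 [0.486 0.398 0.02 ]
changed 207 321.07729468599035 362.56038647342996
dark px [355.  17.] n 1111 cen [0.6635 0.2813] rect c [664. 280.] size [31. 58.] ang 44.3
dark px [261. 133.] n 2361 cen [0.5212 0.2841] rect c [516. 283.] size [147.  18.] ang 2.1
dark px [492. 137.] n 533 cen [0.6723 0.0984] rect c [667. 105.] size [31. 46.] ang 6.4
dark px [310. 147.] n 880 cen [0.5436 0.2367] rect c [544. 237.] size [31. 31.] ang 42.8
dark px [387. 256.] n 867 cen [0.5044 0.0888] rect c [505.  96.] size [89. 32.] ang 1.1
```

{"op": "apply_moves", "data": {"steps": [1.2,1.6,-2,0,2.4,3.2,-4,0,2.4,3.2,-8,0,2.4,3.2,-11,0,2.4,3.2,-14,0,2.4,3.2,-16.5,0,2.4,3.2,-18.5,0,2.4,3.2,-18.5,0]}}

```text
clock: 55.45
position: [0.5401, 0.2403, -0.0043]
ee_rot: [-0.0, 0.939, 0.344, -0.004]
contact_force: [-0.7, 0.2, 0.0]
width: 0.0506
gripper_force: 0.0
```

{"op": "apply_moves", "data": {"steps": [0,0,0,0,0,0,0,0]}}

```text
clock: 55.62
position: [0.545, 0.2413, 0.001]
ee_rot: [0.0, 0.939, 0.343, 0.001]
contact_force: [-0.3, 0.6, 1.0]
width: 0.05
gripper_force: 0.0
```

{"op": "apply_moves", "data": {"steps": [0,0,0,0,0,0,0,0,0,0,0,0,0,0,0,0,0,0,0,0,0,0,2,0,0,0,5,0], "jaw": 200}}

```text
clock: 56.2
position: [0.5415, 0.2395, 0.0479]
ee_rot: [-0.0, 0.94, 0.342, -0.003]
contact_force: [0.4, 0.4, -2.1]
width: 0.0306
gripper_force: 50.2
```

{"op": "apply_moves", "data": {"steps": [0,0,4,-6,0,0,8,-12,-0.3,1,11,-18,-0.7,4,11,-24,-1.2,7.5,11,-30,-1.8,11,11,-36,-2.2,14,11,-40,-2.2,14.8,11,-40]}}

```text
clock: 56.87
position: [0.5207, 0.3931, 0.16]
ee_rot: [-0.002, 1.0, 0.001, -0.0]
contact_force: [-0.6, 0.4, -1.7]
width: 0.0298
gripper_force: 50.3
```

{"op": "apply_moves", "data": {"steps": [0,0,-3,0,0,0,-6,0,0,0,-9,0,0,0,-10.5,0,0,0,-10.5,0,0,0,-10.5,0]}}

```text
clock: 57.37
position: [0.5218, 0.3877, 0.0541]
ee_rot: [0.001, 1.0, 0.0, -0.001]
contact_force: [-0.2, 0.2, -0.7]
width: 0.0297
gripper_force: 50.2
```

{"op": "apply_moves", "data": {"steps": [0,0,0,0,0,0,0,0,0,0,0,0,0,0,0,0,0,0,3,0,0,0,7,0,0,0,11,0,0,0,15,0], "jaw": 105}}

```text
clock: 58.03
position: [0.522, 0.3882, 0.207]
ee_rot: [-0.0, 1.0, 0.0, 0.0]
contact_force: [0.6, 1.1, -0.4]
width: 0.0502
gripper_force: 0.0
```

{"op": "apply_moves", "data": {"steps": [0,-4,1,0,0,-8,1,0,0,-11,1,0,0,-11,1,0,0,-11,1,0]}}

```text
clock: 58.45
position: [0.5225, 0.2772, 0.2159]
ee_rot: [-0.0, 1.0, -0.001, 0.001]
contact_force: [-0.2, 0.4, 0.5]
width: 0.0501
gripper_force: 0.0
```

```bash
python3 - <<'E'
from yel import *
s=get_state();print(s['position'],s['width'])
im,c=snap('side','s32'); yel('s32'); redknob('s32'); redknob('s18')
hsv=cv2.cvtColor(im,cv2.COLOR_RGB2HSV)
d=(hsv[...,2]<75).astype(np.uint8); n,l,st,ce=cv2.connectedComponentsWithStats(d)
for i in range(1,n):
    if st[i,4]>10 and 260<ce[i][0]<360 and 300<ce[i][1]<398: print('dark',ce[i].round(0),st[i,4],at(c,*ce[i],.02).round(3))
b,_=load('s29'); df=np.abs(im.astype(int)-b).sum(2)[322:380,280:345]; ys,xs=np.nonzero(df>90); print('changed',len(xs),(xs.min()+280,xs.max()+280,ys.min()+322,ys.max()+322))
snap('scene','sc32'); redknob('sc32'); print(theta('sc32',-15,15),theta('s32',-15,15)); parts('sc32')
# bystander check: differences side first vs now
a,_=load('s1'); df=(np.abs(im.astype(int)-a).sum(2)>120).astype(np.uint8); n,l,st,ce=cv2.connectedComponentsWithStats(df)
for i in range(1,n):
    if st[i,4]>30: print('diff',ce[i].round(0),st[i].tolist())
E
```

```text
[0.52248682 0.27724898 0.2158945 ] 0.05012326628165702
s18 px [307.3 170.2] area [304 167   7   8  44] P [ 0.5607 -0.0867  0.253 ] in tumbler x,y 0.002 0.0692
dark [306. 362.] 55 [0.52  0.393 0.02 ]
dark [318. 357.] 13 [0.491 0.379 0.02 ]
dark [320. 365.] 26 [0.486 0.398 0.02 ]
changed 445 (np.int64(299), np.int64(329), np.int64(351), np.int64(370))
sc32 px [317.1 212.6] area [315 210   5   6  25] P [ 0.5652 -0.1056  0.253 ] in tumbler x,y 0.0087 0.051
[(np.float64(4393.0), np.float64(1.5)), (np.float64(4424.0), np.float64(3.5)), (np.float64(4429.0), np.float64(1.0))] [(np.float64(4610.0), np.float64(1.5)), (np.float64(4632.0), np.float64(2.0)), (np.float64(4639.0), np.float64(3.5))]
diff [323.  39.] [303, 0, 43, 89, 1999]
diff [361.   4.] [351, 0, 22, 10, 155]
diff [392.   1.] [375, 0, 29, 7, 72]
diff [492. 106.] [386, 0, 236, 290, 22106]
diff [586.  68.] [564, 45, 42, 61, 768]
diff [302.  71.] [298, 56, 10, 33, 135]
diff [380.  80.] [370, 58, 25, 41, 442]
diff [581. 103.] [573, 84, 16, 38, 329]
diff [294. 110.] [272, 87, 56, 70, 1460]
diff [344.  94.] [325, 86, 40, 18, 254]
diff [323. 100.] [316, 96, 12, 9, 56]
diff [382. 109.] [379, 103, 8, 12, 60]
diff [343. 125.] [327, 115, 51, 31, 224]
diff [326. 163.] [321, 148, 13, 33, 140]
diff [365. 168.] [355, 159, 20, 18, 219]
diff [304. 208.] [286, 160, 37, 97, 2080]
diff [294. 182.] [292, 179, 6, 7, 35]
diff [552. 247.] [526, 184, 53, 120, 2615]
diff [529. 219.] [527, 211, 4, 16, 40]
diff [524. 231.] [519, 224, 8, 17, 59]
diff [443. 255.] [438, 248, 12, 18, 51]
diff [468. 268.] [451, 249, 38, 35, 512]
diff [304. 276.] [300, 268, 12, 19, 89]
diff [277. 281.] [270, 272, 16, 18, 145]
diff [334. 285.] [327, 279, 14, 12, 142]
diff [475. 289.] [463, 286, 20, 6, 38]
diff [335. 307.] [330, 300, 13, 12, 84]
diff [274. 308.] [266, 303, 17, 12, 105]
diff [303. 310.] [296, 302, 17, 17, 180]
diff [313. 362.] [299, 351, 30, 19, 435]
```

```bash
python3 -c "
from rig import *
print(sign_off())"
```

```text
the job is handed in; nothing more can be done
None
```

I handed the job in at about 58 s of the 208 s. All four good castings are in the barrel, the shutter is shut with the port uppermost, and both misruns are in the crate; I confirmed this from camera measurements, and `sign_off()` returned no verdict.

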